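# Hang the little bathroom pail on the hook under the upper tier

### The job

The small steel pail stands on the glass shelf with its wire bail folded down. Swing the bail up until it stands upright while the pail stays standing on the shelf, then hang the pail by its bail from the hook under the small upper glass tier, leaving it hanging freely, about upright and still. Do not shift or tip the dispenser, the pill crusher, the glasses case or the brush.

Things in the scene. Friction and masses are not known exactly. Their poses are not given: they have to be found in the camera images.
- pail: small open round steel pail, 84 mm across the rim, 68 mm across the foot, 75 mm high, about 0.24 kg. Origin: centre of its underside; z up. Its bail hinges on two ears at +y and -y, on a line parallel to its y axis 66 mm above the origin. At the start the bail is folded to the pail's -x side (facing the robot within about 40 degrees), reaching 33 mm out beyond the rim.
- bail_mid (a point): middle of the bail's crossbar: a round steel bar 9 mm thick, straight for 84 mm, parallel to the pail's y axis, its axis 75 mm from the hinge line. From its ends 6 mm side wires slope out to 98 mm apart and run to the hinge. y runs along the crossbar, x from the crossbar towards the hinge line.
- bail (a joint): angle of the bail on the pail, rad: 0 = folded flat, crossbar level with the hinge on the pail's -x side; pi/2 = upright, crossbar 141 mm above the pail's underside; pi = folded to +x. The hinge is slightly stiff (0.013 N m): the bail stays at the angle it is left. It starts between 0 and 0.25.
- stand: fixed steel stand. Origin on the shelf, straight below the hook's hollow; x runs along the hook from tip to root, so the hook points to the stand's -x, towards the robot. Foot plate 8 mm thick, x 45 to 110, y +-65 mm. Two 10 mm posts at x 82, y +-55 mm, joined at height 212 mm by a 10 mm crossbar that carries the hook.
- hook_hollow (a point): where the axis of the bail's crossbar lies once seated in the hook: 199 mm above the shelf, above the stand's origin, same axes. The hook is an 8 mm round bar at y = 0; axis height 190 mm at the bottom of the hollow. Its upturned tip is at x = -19 mm, topping out at height 209 mm; behind the hollow the bar rises to axis height 206 mm at x = 26 mm and 212 mm at the crossbar.
- dispenser: white pump dispenser, closed and empty, 60 mm across, 148 mm high, with a spout reaching 37 mm from its axis to its -x; loose, 0.11 kg. Origin at the centre of its underside. Must not be disturbed.
- crusher: stainless pill crusher, a round cylinder 54 mm across, 85 mm high; loose. Origin at the centre of its underside. Must not be disturbed.
- case: tortoiseshell folded reading glasses case, 150 mm along its x, 46 mm wide, 44 mm high; loose. Origin at the centre of its underside. Must not be disturbed.
- brush: yellow plastic denture brush lying flat, 153 mm along its x, 14 mm wide, 19 mm high; loose. Origin at its middle, on the shelf. Must not be disturbed.
- tier_edge (a point): middle of the lower front (-x) edge of the stand's upper tier, a 10 mm plate of frosted glass, underside 315 mm high, from x 12 mm (just behind the hollow) to 132 mm, y +-75 mm. A gripper pointing straight down does not fit over the hollow; one tilted 35 to 45 degrees, its body leaning to the stand's -x, does. A ring dish is fixed on the tier, up to height 377 mm.
Things that resemble listed ones, but are neither listed nor needed, are in the scene too. Leave any orange look-alike of the pail alone.

How it is judged:
On the way:
1. the bail stands upright (within 0.35 rad) while the pail stands on the shelf (value of joint bail between 1.22 and 1.92 rad and height (world z) of pail below 0.006 m and angle between pail's own z axis and vertical below 0.1 rad), for 0.2 s.
At the end, for the whole second after the job is handed in: The pail hangs by its bail on the hook: the middle of the crossbar lies in the hook's hollow, within 12 mm along the hook and 25 mm in all, the pail is clear of the shelf, within 0.35 rad of upright, still (under 0.03 m/s) and released (contact force between pail and stand above 1 N and horizontal distance between bail_mid and hook_hollow below 0.025 m and x of bail_mid in the frame of stand between -0.012 and 0.012 m and z of bail_mid in the frame of stand between 0.186 and 0.212 m and height (world z) of pail above 0.03 m and angle between pail's own z axis and vertical below 0.35 rad and linear speed of pail below 0.03 m/s and contact force between pail and the fingers below 0.1 N); the robot touches nothing.
It fails at once if the dispenser is shifted more than 15 mm or tipped (distance of dispenser from where it was at the start of the episode above 0.015 m or angle between dispenser's own z axis and vertical above 0.3 rad).
It fails at once if the pill crusher is shifted more than 15 mm or tipped (distance of crusher from where it was at the start of the episode above 0.015 m or angle between crusher's own z axis and vertical above 0.3 rad).
It fails at once if the glasses case is shifted more than 15 mm or tipped (distance of case from where it was at the start of the episode above 0.015 m or angle between case's own z axis and vertical above 0.3 rad).
It fails at once if the brush is shifted more than 15 mm (distance of brush from where it was at the start of the episode above 0.015 m).
It also fails if it takes over 56 s, if anything falls off the work surface, if the arm or the gripper's body presses on something with over 40 N, if the wrist force passes 120 N, or if a joint passes its speed limit or range.

### The arm

A 7-joint arm with a two-finger parallel gripper is mounted at the origin on the work surface. World frame = base frame: x ahead of the robot, y to its left, z up, the work surface at z = 0. Lengths are in m, angles in rad, forces in N, time in s.
With the tool pointing down it reaches from about 0.4 to 0.85 m from the base axis. Payload 10.4 kg.
Tool frame: the origin (TCP) lies midway between the tips of the shut fingers; the grasp point (between the pads) lies 19 mm behind it (manip.tcp_to_grasp is the distance from the TCP to the grasp point, in m); x points along the fingers, y is the direction in which the jaws open and shut, and the axes are right-handed (so a half turn about x gives the same grasp; the last joint's range is limited). The gripper opens to 85 mm and grips with 20 to 120 N. Pads are 22 mm wide; open, the fingers measure 114 mm over their backs; the gripper's body (76 mm by 85 mm) begins 54 mm behind the grasp point. The pads swing forward as they close: fully open they stand 13 mm farther back than shut.
Start: joints at [1.257, 0.332, -0.065, 1.46, 0.022, 1.35, -0.088], TCP at [0.179, -0.599, 0.231] pointing down, gripper open.
Joint ranges: [-2.6, 2.6], [-0.5, 2.12], [-1.47, 1.34], [0.16, 2.42], [-1.27, 4.41], [0.06, 2.06], [-2.6, 2.6]. Speed limits (rad/s): [2.22, 2.22, 2.79, 2.79, 3.14, 3.14, 3.14].

### API

Orientations are given as a unit quaternion [x, y, z, w].
In Python, from workcell import monitor, viewer, manip gives the robot as it stands. The module is installed in compiled form; this text tells all that it offers.
- The arm moves only by the tool send_rows, never from a script. Its arguments are lists of equal length, an entry for each row: "grip": the closure in counts, from 0 (fully open) to 255 (shut); "offset": the shift along the tool's x, y, z in mm, a list of three; "twist": the turn about the tool's x in degrees. In form: {"grip": [grip, ...], "offset": [[tx, ty, tz], ...], "twist": [twist, ...]}. A call has exactly 5 rows; each row is the pose to reach, as a shift and turn from the pose commanded when the call began, along the tool's axes at that moment; what a row does not reach only later rows make up. A row lasts 1/12 s, in which the tool goes at most 41.7 mm and 7.16 degrees, less where a joint would pass 70% of its speed; a pose out of reach is approached as far as the arm can. A call with a gripper value outside its range is refused whole. The fingers move at their own pace and stop on an object; "newtons" is the grip in N (left out, the last holds). Time passes only in rows, so rows that repeat a pose let the fingers close, or fill a call up. It gives the time, the measured TCP pose, the force and the opening at its end, in the units of the state.
- monitor.get_obs(): the state, without advancing time (a new reading comes with each control period).
- viewer.camera(name): name is "side" or "top" or "wrist"; returns (picture, depth): 420x560x3 uint8, blue, green, red; 420x560 float32, m along the optical axis (not along the pixel's ray), 0 where there is no reading.
- viewer.camera_model(name): a dict with "camera_matrix" (3x3 intrinsics, pixels), "distortion" ([k1, k2, p1, p2, k3] as OpenCV has them; the pictures are not rectified), "R" (3x3) and "t" (3): a world point X has camera coordinates R X + t; the wrist camera has in their place "mount" (4x4, takes a point from camera to tool coordinates, whose origin is the TCP and whose axes are the tool frame's). Camera axes: x right, y down, z forward; pixel columns grow to the right and rows downward; lengths in m; the calibration is good to about 2 mm. A picture is of the moment at which its call begins: read the wrist's pose just before it. camera_model takes no time and is no camera call.
- manip.hand_in(): hands the job in, once; it reports no verdict.
Trained networks look in the newest picture that a camera, given by its name, has taken for a name from the list of things; names that differ only in an ending like _2 or _b are one class to them, and where a whole thing is asked for, a point or a joint stands for the part that bears it (a point fixed in the world has none). Each returns a list of dicts, best first, with "score" (0 to 1); they miss things now and then, are a little off and sometimes report something else, mostly with a low value. They report only what shows in the picture. A call takes as long as a camera call. They do not tell look-alikes from the thing itself.
- viewer.recognise(target, camera): "box" ([left, top, width, height] in pixels, round what is visible of it).
- viewer.regions_of(target, camera): "region" (420x560 bool, what is visible of it) and "box" ([left, top, width, height] in pixels, round what is visible of it).
- viewer.spot_point(target, camera): "position" ([column, row] in pixels: a listed point, or the origin of a listed thing).
The state is a dict: "clock": time; "joint_pos": joint angles; "joint_velocities": joint speeds; "tau": joint torques, N m; "position": TCP position; "ee_rot": TCP orientation; "ft_force": force on the tool from outside, world axes, zero at the start; "torque": the same for the moment, N m; "grip_width": opening from 0.0 (shut) to 1.0 (fully open).
Only numpy, scipy, OpenCV 4.12 (cv2) and the standard library are available. Lean on these libraries where they do the work, as an engineer would, in place of code of your own. Each camera call takes 0.05 s, during which the arm holds its last target.

## Working session

There is one attempt and no reset: what is moved stays moved. The work goes in short steps, Python scripts to look and compute and a tool call to move; the robot and the scene stay as the last step left them, time stands still between calls to the robot, and variables do not carry over. Pictures are saved under pics/ and viewed, and the job is handed in when it is done.

Besides the shell and the picture viewer there is one more tool, called by a JSON object that holds its "api" and its "payload". send_rows: Moves the arm, as the interface text tells. Its arguments: {"type":"object","properties":{"grip":{"type":"array","items":{"type":"number"}},"offset":{"type":"array","items":{"type":"array","items":{"type":"number"}}},"twist":{"type":"array","items":{"type":"number"}},"newtons":{"type":"number"}},"required":["grip","offset","twist"]}

```bash
mkdir -p pics; ls; python3 - <<'E'
from workcell import monitor, viewer, manip
import cv2, numpy as np
print(monitor.get_obs()); print(manip.tcp_to_grasp)
for n in ["side","top","wrist"]:
    im,d=viewer.camera(n); cv2.imwrite(f"pics/{n}0.png",im); np.save(f"pics/{n}0.npy",d)
    m=viewer.camera_model(n); print(n,m)
E
```

```text
pics
{'clock': 0.0, 'joint_pos': array([ 1.25742517,  0.33288057, -0.06472693,  1.46093823,  0.02159241,
        1.34992499, -0.08851038]), 'joint_velocities': array([-6.03126031e-06,  2.82770009e-04, -5.80359049e-04,  2.76489983e-04,
        4.28713526e-04,  1.29539886e-03,  9.57514646e-04]), 'tau': array([ 1.20535457e-03, -6.25457096e+01,  4.98706335e-02, -3.91605484e+01,
        1.62452197e-02,  9.92300775e-03, -6.15874114e-05]), 'position': array([ 0.17908377, -0.5983928 ,  0.23051205]), 'ee_rot': array([-0.69955213, -0.1029596 ,  0.69973776, -0.10194708]), 'ft_force': array([ 0.34047223,  0.09789984, -0.39035915]), 'torque': array([-0.01288244, -0.0391006 ,  0.03972501]), 'grip_width': 1.0022981573197272}
0.0187
side {'camera_matrix': array([[415.06279622,   0.        , 278.06966369],
       [  0.        , 415.06279622, 207.46913295],
       [  0.        ,   0.        ,   1.        ]]), 'distortion': array([0.03080054, 0.        , 0.        , 0.        , 0.        ]), 'R': array([[ 0.98258651, -0.18489833, -0.01834019],
       [-0.12766962, -0.60013648, -0.78964339],
       [ 0.
[... 473 characters left out ...]
  0.00352886, -0.9918112 ]]), 't': array([-0.00174102,  0.60988898,  1.33009841])}
wrist {'camera_matrix': array([[374.36328218,   0.        , 283.25916045],
       [  0.        , 374.36328218, 206.63040346],
       [  0.        ,   0.        ,   1.        ]]), 'distortion': array([-0.10334601,  0.        ,  0.        ,  0.        ,  0.        ]), 'mount': array([[ 3.02070911e-04, -2.72179201e-01,  9.62246533e-01,
        -1.41450980e-01],
       [ 9.99999620e-01,  8.69384568e-04, -6.80100129e-05,
        -3.29214656e-04],
       [-8.18051375e-04,  9.62246188e-01,  2.72179360e-01,
        -7.00946827e-02],
       [ 0.00000000e+00,  0.00000000e+00,  0.00000000e+00,
         1.00000000e+00]])}
```

View pics/side0.png

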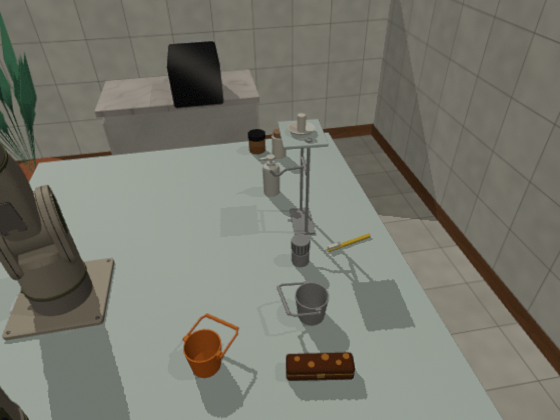

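View pics/top0.png

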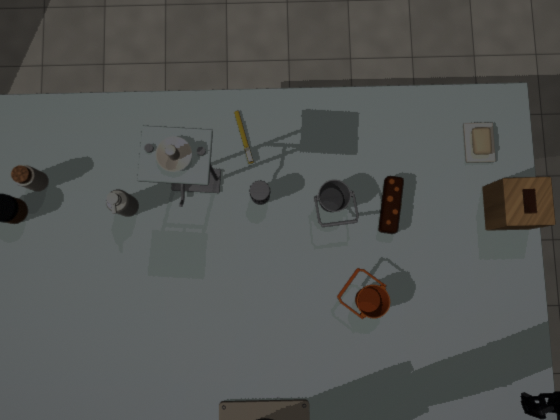

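View pics/wrist0.png

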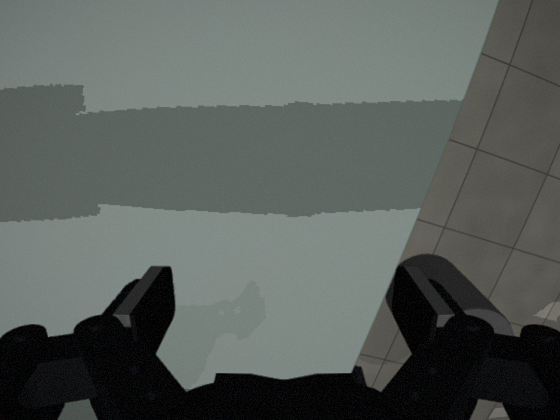

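```bash
cat > h.py <<'E'
from workcell import monitor, viewer, manip
import cv2, numpy as np
from scipy.spatial.transform import Rotation as Ro
def cam(n):
    m=viewer.camera_model(n); K=m["camera_matrix"];D=m["distortion"]
    if "R" in m: return K,D,m["R"],m["t"]
    o=monitor.get_obs(); T=np.eye(4);T[:3,:3]=Ro.from_quat(o["ee_rot"]).as_matrix();T[:3,3]=o["position"]
    W=np.linalg.inv(T@m["mount"]); return K,D,W[:3,:3],W[:3,3]
def ray(n,px,c=None):
    K,D,R,t=c or cam(n)
    u=cv2.undistortPoints(np.array([[px]],float),K,D)[0,0]
    return -R.T@t, R.T@np.array([u[0],u[1],1.])
def at_z(n,px,z,c=None):
    o,d=ray(n,px,c); return o+d*(z-o[2])/d[2]
def at_d(n,px,dep,c=None):
    o,d=ray(n,px,c); return o+d*dep
def cloud(n,d,c=None,box=None):
    K,D,R,t=c or cam(n)
    v,u=np.nonzero(d>0) if box is None else [a+b for a,b in zip(np.nonzero(d[box[1]:box[1]+box[3],box[0]:box[0]+box[2]]>0),(box[1],box[0]))]
    p=cv2.undistortPoints(np.stack([u,v],-1).astype(float)[:,None],K,D)[:,0]
    z=d[v,u]; X=np.c_[p*z[:,None],z]
    return (X-t)@R, u, v
def proj(n,X,c=None):
    K,D,R,t=c or cam(n)
    return cv2.projectPoints(np.atleast_2d(np.asarray(X,float)),cv2.Rodrigues(R)[0],t,K,D)[0][:,0]
def st():
    o=monitor.get_obs(); R=Ro.from_quat(o["ee_rot"]).as_matrix()
    print("t",round(o["clock"],2),"p",o["position"].round(4),"F",o["ft_force"].round(1),"g",round(float(o["grip_width"]),3)); print(R.round(4)); return o,R
def tri(a,pa,b,pb):
    o1,d1=ray(a,pa);o2,d2=ray(b,pb)
    A=np.c_[d1,-d2];s=np.linalg.lstsq(A,o2-o1,rcond=None)[0]
    p,q=o1+d1*s[0],o2+d2*s[1]; return (p+q)/2,np.linalg.norm(p-q)
E
python3 - <<'E'
from h import *
st()
for n in ["top","side"]:
    d=np.load(f"pics/{n}0.npy")
    for t in ["pail","bail_mid","stand","hook_hollow","dispenser","crusher","case","brush","tier_edge"]:
        for r in viewer.spot_point(t,n)[:2]:
            px=r["position"];z={"bail_mid":.075,"hook_hollow":.199,"tier_edge":.315}.get(t,0)
            print(n,t,round(r["score"],2),np.round(px,1),at_z(n,px,z).round(4))
E
```

```text
t 0.15 p [ 0.1791 -0.5985  0.2307] F [-0.9  0.4  0.1] g 0.997
[[-4.000e-04  2.868e-01 -9.580e-01]
 [ 1.000e-03 -9.580e-01 -2.868e-01]
 [-1.000e+00 -1.100e-03  1.000e-04]]
top pail 0.86 [328.7 200.8] [ 0.6287 -0.1863  0.    ]
top pail 0.74 [240.9 137.8] [0.8085 0.0478 0.    ]
top bail_mid 0.83 [350.7 285.7] [ 0.4029 -0.2243  0.075 ]
top bail_mid 0.72 [342.6 218.1] [ 0.5732 -0.211   0.075 ]
top stand 0.32 [338.1 221.5] [ 0.5721 -0.2094  0.    ]
top hook_hollow 0.95 [180.2 200.2] [0.6103 0.1811 0.199 ]
top dispenser 0.94 [130.4 208. ] [0.6212 0.349  0.    ]
top crusher 0.63 [261.3 193.5] [ 0.6528 -0.005   0.    ]
top case 0.83 [391.6 205.5] [ 0.6121 -0.3549  0.    ]
top case 0.24 [262.5 196.6] [ 0.6442 -0.008   0.    ]
top brush 0.8 [245.7 140.2] [0.8015 0.0347 0.    ]
top tier_edge 0.85 [174.6 183.3] [0.6294 0.1734 0.315 ]
side pail 0.95 [202.  363.7] [ 0.3558 -0.2761 -0.    ]
side pail 0.89 [312.  312.7] [ 0.6383 -0.1876  0.    ]
side bail_mid 0.82 [222.8 321.2] [ 0.4147 -0.2263  0.075 ]
side bail_mid 0.8 [279. 301.] [ 0.5523 -0.1947  0.075 ]
side stand 0.87 [277.9 223. ] [0.6188 0.181  0.    ]
side hook_hollow 0.62 [275.3 171.2] [0.615  0.1826 0.199 ]
side dispenser 0.96 [272.6 193.6] [0.6304 0.3448 0.    ]
side crusher 0.56 [299. 259.] [0.649 0.007 0.   ]
side case 0.68 [314.9 371.7] [ 0.6043 -0.346   0.    ]
side brush 0.59 [346.5 244.1] [ 0.8046  0.0399 -0.    ]
```

```bash
python3 - <<'E'
from h import *
d=np.load("pics/top0.npy"); X,u,v=cloud("top",d)
im=cv2.imread("pics/top0.png")
cv2.imwrite("pics/crop0.png",np.hstack([cv2.resize(im[160:250,280:380],None,fx=4,fy=4,interpolation=cv2.INTER_CUBIC),cv2.resize(im[120:210,130:230],None,fx=4,fy=4,interpolation=cv2.INTER_CUBIC)]))
m=(abs(X[:,0]-.62)<.12)&(abs(X[:,1]+.19)<.08)&(X[:,2]>.03)
P=X[m]; print(len(P))
for p,a,b in sorted(zip(P.tolist(),u[m],v[m]),key=lambda r:(r[2],r[1])):
    if a%2==0 : print(a,b,np.round(np.array(p)*1000).astype(int),end=";")
print()
# tier
m=(X[:,2]>.31)&(X[:,2]<.34)&(abs(X[:,0]-.68)<.15)&(abs(X[:,1]-.18)<.2)
T=X[m][:,:2].astype(np.float32); print(len(T),cv2.minAreaRect(T),cv2.boxPoints(cv2.minAreaRect(T)),X[m][:,2].mean())
E
```

```text
614
330 180 [ 673 -183   70];332 180 [ 672 -188   77];334 180 [ 672 -193   77];336 180 [ 672 -199   71];338 180 [ 671 -203   77];328 181 [ 670 -178   74];330 181 [ 670 -183   71];332 181 [ 671 -189   67];334 181 [ 670 -194   69];336 181 [ 670 -199   68];338 181 [ 670 -204   69];340 181 [ 669 -209   73];326 182 [ 667 -172   78];328 182 [ 669 -179   62];330 182 [ 669 -184   63];332 182 [ 670 -190   54];334 182 [ 670 -195   55];336 182 [ 669 -200   63];338 182 [ 669 -205   63];340 182 [ 668 -210   64];342 182 [ 666 -213   74];324 183 [ 665 -167   72];326 183 [ 666 -173   65];328 183 [ 668 -179   56];330 183 [ 668 -185   53];332 183 [ 668 -190   53];334 183 [ 669 -197   44];336 183 [ 668 -201   54];338 183 [ 666 -205   63];340 183 [ 666 -210   62];342 183 [ 664 -214   71];344 183 [ 664 -218   74];324 184 [ 662 -167   73];326 184 [ 664 -174   61];328 184 [ 667 -181   43];330 184 [ 667 -186   41];332 184 [ 668 -192   37];334 184 [ 667 -197   41];336 184 [ 667 -202   39];338 184 [ 666 -207   48];340 184 [ 664 -210   57];342 184 [ 663 -214   66];344 184 [ 661 -218   73];322 185 [ 660 -162   
[... 6011 characters left out ...]
 [ 558 -182   85];334 224 [ 557 -187   87];336 224 [ 557 -192   89];338 224 [ 557 -197   87];340 224 [ 557 -202   88];342 224 [ 557 -207   88];344 224 [ 558 -214   77];322 225 [ 555 -157   89];324 225 [ 556 -162   85];326 225 [ 556 -167   84];328 225 [ 555 -172   87];330 225 [ 555 -177   88];332 225 [ 555 -182   84];334 225 [ 555 -187   87];336 225 [ 556 -193   78];322 226 [ 553 -157   85];324 226 [ 553 -161   89];326 226 [ 554 -168   79];328 226 [ 553 -172   85];
3772 ((0.6893365383148193, 0.17182081937789917), (0.15095141530036926, 0.12077360600233078), 85.26179504394531) [[0.6229216  0.10159118]
 [0.74328244 0.09161492]
 [0.7557515  0.24205045]
 [0.63539064 0.25202674]] 0.3265881305904521
```

View pics/crop0.png

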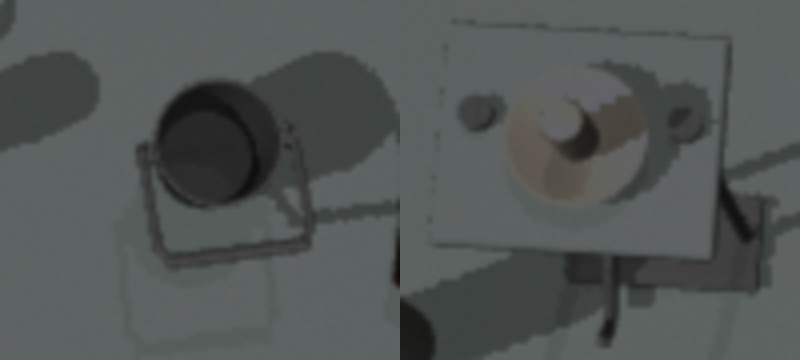

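```bash
python3 - <<'E'
from h import *
from scipy.optimize import least_squares
d=np.load("pics/top0.npy"); X,u,v=cloud("top",d)
# rim
m=(np.hypot(X[:,0]-.632,X[:,1]+.191)<.047)&(X[:,2]>.066)&(X[:,2]<.085)
P=X[m]; r=least_squares(lambda q:np.hypot(P[:,0]-q[0],P[:,1]-q[1])-q[2],[.632,-.191,.04],loss='soft_l1',f_scale=.002); print("rim",r.x,len(P),P[:,2].mean())
m=(abs(X[:,0]-.561)<.012)&(X[:,1]<-.162)&(X[:,1]>-.236)&(X[:,2]>.075)
B=X[m]; k=np.polyfit(B[:,1],B[:,0],1); print("bar",np.degrees(np.arctan(-k[0])),B.mean(0),np.polyval(k,-.1975))
print("hook tri",tri("top",[180.2,200.2],"side",[275.3,171.2]),"tip",at_z("top",[183,204],.209))
m=(X[:,2]>.18)&(X[:,2]<.23)&(abs(X[:,0]-.61)<.06)&(abs(X[:,1]-.18)<.1)
for p,a,b in zip(X[m],u[m],v[m]): print(a,b,(p*1000).round(),end=";")
im=cv2.imread("pics/side0.png"); cv2.imwrite("pics/crop1.png",cv2.resize(im[110:250,230:350],None,fx=4,fy=4,interpolation=cv2.INTER_CUBIC))
E
```

```text
rim [ 0.63224236 -0.19166033  0.04018878] 170 0.07291657251913622
bar 6.033413345330851 [ 0.55989878 -0.19891755  0.08614097] 0.5597489576695425
hook tri (array([0.61243638, 0.18082275, 0.19997836]), np.float64(0.004578278063679608)) tip [0.59985172 0.17301549 0.209     ]
181 184 [646. 177. 212.];182 184 [646. 175. 212.];183 184 [647. 173. 208.];181 185 [644. 178. 209.];182 185 [644. 176. 207.];181 186 [642. 178. 207.];182 186 [642. 175. 208.];183 186 [642. 173. 207.];181 187 [640. 178. 207.];182 187 [641. 176. 202.];183 187 [640. 174. 205.];181 188 [638. 179. 202.];182 188 [637. 176. 207.];183 188 [638. 174. 204.];181 189 [637. 179. 198.];182 189 [636. 176. 205.];183 189 [637. 175. 198.];184 189 [637. 173. 194.];181 190 [633. 178. 204.];182 190 [634. 177. 199.];183 190 [634. 174. 200.];184 190 [634. 172. 200.];181 191 [632. 180. 196.];182 191 [632. 177. 199.];183 191 [632. 175. 198.];184 191 [633. 173. 193.];181 192 [630. 180. 194.];182 192 [630. 178. 194.];183 192 [630. 176. 193.];184 192 [630. 173. 195.];181 193 [627. 179. 198.];182 193 [627. 177. 197.];183 193 [627. 175. 197.];18
[... 473 characters left out ...]
183 198 [617. 176. 191.];184 198 [617. 174. 189.];181 199 [614. 180. 194.];182 199 [614. 178. 193.];183 199 [614. 176. 193.];181 200 [612. 181. 189.];182 200 [611. 177. 196.];183 200 [612. 176. 191.];181 201 [608. 179. 202.];182 201 [609. 178. 195.];183 201 [608. 175. 199.];180 202 [606. 181. 200.];181 202 [606. 179. 202.];182 202 [606. 177. 198.];183 202 [606. 175. 198.];180 203 [603. 180. 206.];181 203 [603. 178. 204.];182 203 [603. 176. 204.];183 203 [604. 175. 198.];180 204 [600. 180. 211.];181 204 [600. 178. 209.];182 204 [601. 176. 204.];179 205 [598. 182. 209.];180 205 [597. 180. 211.];181 205 [598. 178. 207.];182 205 [598. 176. 207.];180 206 [596. 181. 204.];181 206 [596. 178. 206.];
```

View pics/crop1.png

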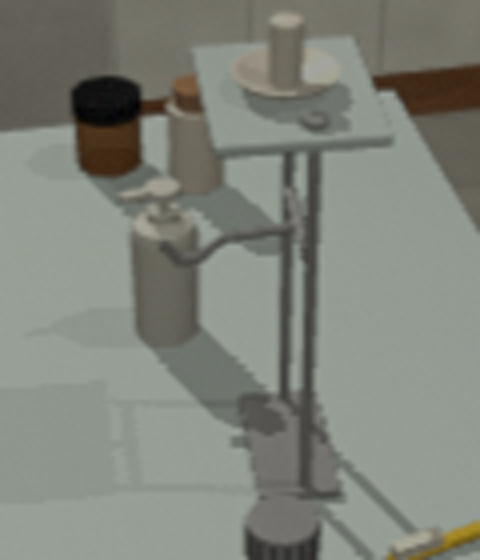

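```bash
cat >> h.py <<'E'
def plan(P,az=None,start=None,n=None,startaz=None):
    """world target P (TCP), tool-y azimuth deg -> list of per-call final offsets (mm) and twists"""
    o=monitor.get_obs(); R=Ro.from_quat(o["ee_rot"]).as_matrix()
    p=o["position"] if start is None else np.array(start,float); a=np.degrees(np.arctan2(R[1,1],R[0,1])) if startaz is None else startaz
    az=a if az is None else az
    d=np.array(P)-p; da=(az-a+180)%360-180
    n=n or int(np.ceil(max(np.linalg.norm(d)/.2,abs(da)/34,1e-3)))
    for i in range(n):
        ai=np.radians(a+da*i/n); ey=np.array([np.cos(ai),np.sin(ai),0]); ez=np.array([np.sin(ai),-np.cos(ai),0])
        s=d/n*1000; print("call",i,"off",np.round([-s[2],s@ey,s@ez],1),"twist",round(-da/n,2))
    print("now",p.round(4),"az",round(a,2))
E
python3 - <<'E'
from h import *
plan([0.5595,-0.199,0.20],6)
E
```

```text
call 0 off [  10.5  -91.3 -159.6] twist -26.45
call 1 off [  10.5  -10.7 -183.6] twist -26.45
call 2 off [  10.5   72.2 -169.2] twist -26.45
now [ 0.1792 -0.5988  0.2314] az -73.34
```

{"api": "send_rows", "payload": {"grip": [165,165,165,165,165], "offset": [[2,-18.2,-32],[4,-36.4,-64],[6,-54.6,-96],[8,-73,-128],[10,-91,-160]], "twist": [-5.3,-10.6,-15.9,-21.2,-26.5], "newtons": 20}}

```text
clock: 1.47
position: [0.3074, -0.4643, 0.2214]
ee_rot: [-0.657, -0.261, 0.657, -0.262]
ft_force: [-0.3, -1.6, -1.0]
grip_width: 0.35
```

{"api": "send_rows", "payload": {"grip": [165,165,165,165,165], "offset": [[2,-2,-37],[4,-4,-74],[6,-6,-110],[8,-8,-147],[10,-10,-184]], "twist": [-5.3,-10.6,-15.9,-21.2,-26.5]}}

```text
clock: 1.88
position: [0.4348, -0.3312, 0.2116]
ee_rot: [0.58, 0.405, -0.58, 0.405]
ft_force: [1.2, -0.9, -0.5]
grip_width: 0.354
```

```bash
python3 - <<'E'
from h import *
st(); plan([0.5595,-0.199,0.20],6)
E
```

```text
t 1.88 p [ 0.4348 -0.3312  0.2116] F [ 1.2 -0.9 -0.5] g 0.354
[[ 5.000e-04  9.391e-01 -3.435e-01]
 [-6.000e-04 -3.435e-01 -9.391e-01]
 [-1.000e+00  7.000e-04  4.000e-04]]
call 0 off [  11.6   71.7 -167. ] twist -26.09
now [ 0.4348 -0.3312  0.2116] az -20.09
```

{"api": "send_rows", "payload": {"grip": [165,165,165,165,165], "offset": [[2,14,-33],[4,29,-67],[7,43,-100],[9,57,-134],[12,72,-167]], "twist": [-5.2,-10.4,-15.6,-20.8,-26]}}

```text
clock: 2.3
position: [0.5604, -0.1996, 0.1996]
ee_rot: [0.474, 0.525, -0.474, 0.525]
ft_force: [-0.4, -1.4, -0.3]
grip_width: 0.35
```

```bash
python3 - <<'E'
from h import *
st(); plan([0.5595,-0.199,0.074],6)
im,d=viewer.camera("wrist"); c=cam("wrist")
for w,col in [((.5595,-.199,.0824),(0,0,255)),((.5595-.042*-.1045,-.199-.042*.9945,.0824),(0,255,0)),((.5595+.042*-.1045,-.199+.042*.9945,.0824),(0,255,0)),((.632,-.1915,.075),(255,0,0))]:
    p=proj("wrist",w,c)[0]; cv2.circle(im,(int(p[0]),int(p[1])),4,col,1)
cv2.imwrite("pics/w1.png",im)
E
```

```text
t 2.3 p [ 0.5604 -0.1996  0.1996] F [-0.4 -1.4 -0.3] g 0.35
[[ 7.000e-04  9.947e-01  1.029e-01]
 [-4.000e-04  1.029e-01 -9.947e-01]
 [-1.000e+00  6.000e-04  5.000e-04]]
call 0 off [125.6  -0.8  -0.6] twist -0.1
now [ 0.5604 -0.1996  0.1996] az 5.9
```

View pics/w1.png

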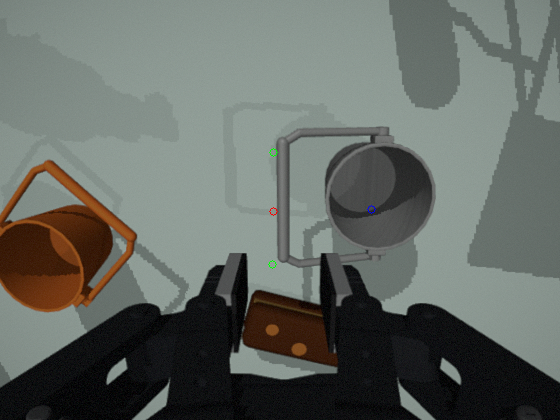

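```bash
python3 - <<'E'
from h import *
c=cam("wrist"); st()
im,d=viewer.camera("wrist")
for w,col in [((.5595,-.199,.0824),(0,0,255)),((.5595-.042*-.1045,-.199-.042*.9945,.0824),(0,255,0)),((.5595+.042*-.1045,-.199+.042*.9945,.0824),(0,255,0)),((.632,-.1915,.075),(255,0,0))]:
    p=proj("wrist",w,c)[0]; print(p); cv2.circle(im,(int(p[0]),int(p[1])),4,col,1)
cv2.imwrite("pics/w2.png",im)
X,u,v=cloud("wrist",d,c)
from scipy.optimize import least_squares
m=(np.hypot(X[:,0]-.632,X[:,1]+.191)<.052)&(X[:,2]>.070)&(X[:,2]<.085)
P=X[m]; r=least_squares(lambda q:np.hypot(P[:,0]-q[0],P[:,1]-q[1])-q[2],[.632,-.191,.04],loss='soft_l1',f_scale=.002); print("rim",r.x,len(P),P[:,2].mean())
m=(abs(X[:,0]-.561)<.015)&(X[:,1]<-.165)&(X[:,1]>-.23)&(X[:,2]>.075)&(X[:,2]<.11)
B=X[m]; k=np.polyfit(B[:,1],B[:,0],1); print("bar",len(B),np.degrees(np.arctan(-k[0])),B.mean(0),np.polyval(k,-.1985),np.percentile(B[:,2],[5,50,95]))
b=(X[:,2]>.075)&(X[:,2]<.11)&(u>270)&(u<292); print("bar y", np.percentile(X[b][:,1],[1,99]))
E
```

```text
t 2.35 p [ 0.5644 -0.1919  0.1989] F [-1.4  7.2 -1.6] g 0.354
[[ 0.0025  0.993   0.1178]
 [ 0.0037  0.1178 -0.993 ]
 [-1.      0.0029 -0.0034]]
[273.33460102 211.24126893]
[272.96701642 264.90613282]
[273.78278271 152.81796072]
[371.63322224 209.78680831]
rim [ 0.63309915 -0.19095372  0.04043244] 1987 0.0730999240189049
bar 1115 6.021430269510974 [ 0.5610072  -0.1961364   0.08609784] 0.5612565215573093 [0.08389897 0.08626761 0.08779604]
bar y [-0.24635566 -0.14985119]
```

View pics/w2.png

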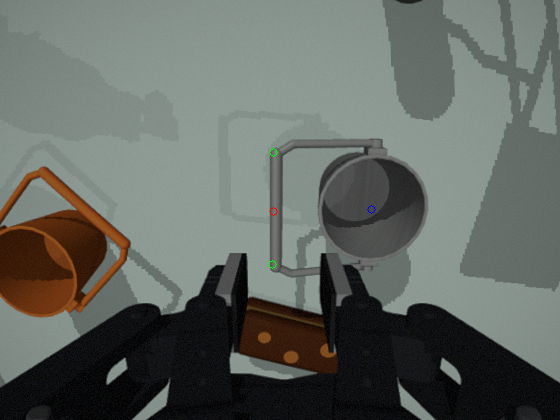

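{"api": "send_rows", "payload": {"grip": [180,180,180,180,180], "offset": [[15,0,0],[30,0,0],[50,0,0],[60,0,0],[60,0,0]], "twist": [0,0,0,0,0]}}

```text
clock: 2.82
position: [0.5578, -0.201, 0.137]
ee_rot: [0.474, 0.525, -0.475, 0.523]
ft_force: [-0.2, 0.3, -1.0]
grip_width: 0.299
```

```bash
python3 - <<'E'
from h import *
st(); plan([0.561,-0.198,0.068],6)
E
```

```text
t 2.82 p [ 0.5578 -0.201   0.137 ] F [-0.2  0.3 -1. ] g 0.299
[[-0.0037  0.9952  0.0982]
 [ 0.0012  0.0982 -0.9952]
 [-1.     -0.0035 -0.0016]]
call 0 off [69.   3.4 -2.6] twist -0.36
now [ 0.5578 -0.201   0.137 ] az 5.64
```

{"api": "send_rows", "payload": {"grip": [180,180,180,180,180], "offset": [[15,0,0],[32,1,0],[50,2,-1],[68,2,-1],[70,2,-1]], "twist": [0,0,0,0,0]}}

```text
clock: 3.23
position: [0.56, -0.1997, 0.0673]
ee_rot: [0.474, 0.525, -0.475, 0.523]
ft_force: [-0.2, 0.3, -0.5]
grip_width: 0.295
```

{"api": "send_rows", "payload": {"grip": [180,180,255,255,255], "offset": [[0,0,0],[0,0,0],[0,0,0],[0,0,0],[0,0,0]], "twist": [0,0,0,0,0], "newtons": 20}}

```text
clock: 3.65
position: [0.5615, -0.2, 0.0702]
ee_rot: [0.475, 0.524, -0.475, 0.524]
ft_force: [-2.3, -0.5, 1.0]
grip_width: 0.097
```

```bash
python3 - <<'E'
from h import *
st(); c=cam("wrist");im,d=viewer.camera("wrist");cv2.imwrite("pics/w3.png",im)
im,d=viewer.camera("side");cv2.imwrite("pics/s3.png",cv2.resize(im[220:360,220:400],None,fx=3,fy=3))
E
```

```text
t 3.65 p [ 0.5615 -0.2     0.0702] F [-2.3 -0.5  1. ] g 0.097
[[ 7.000e-04  9.951e-01  9.860e-02]
 [-6.000e-04  9.860e-02 -9.951e-01]
 [-1.000e+00  7.000e-04  7.000e-04]]
```

View pics/w3.png

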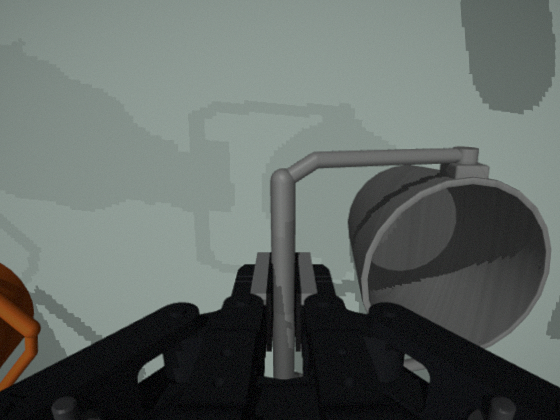

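View pics/s3.png

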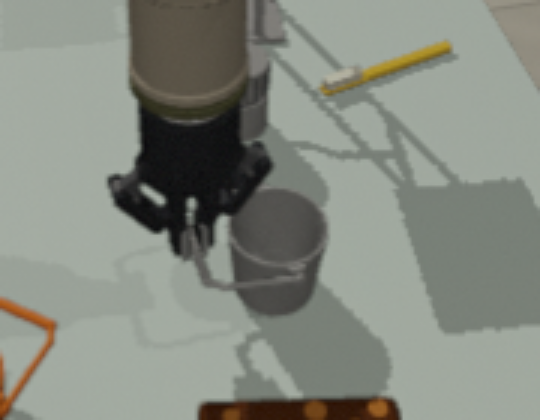

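{"api": "send_rows", "payload": {"grip": [255,255,255,255,255], "offset": [[-4,1,0],[-9,2.5,0],[-14,5,0],[-19,7,0],[-24,10,0]], "twist": [0,0,0,0,0]}}

```text
clock: 4.17
position: [0.5716, -0.1988, 0.094]
ee_rot: [0.475, 0.524, -0.475, 0.524]
ft_force: [-0.5, -0.0, -1.4]
grip_width: 0.091
```

```bash
python3 - <<'E'
from h import *
st(); c=cam("wrist");im,d=viewer.camera("wrist");cv2.imwrite("pics/w4.png",im)
im,d=viewer.camera("side");cv2.imwrite("pics/s4.png",cv2.resize(im[220:360,220:400],None,fx=3,fy=3))
E
```

```text
t 4.17 p [ 0.5716 -0.1988  0.094 ] F [-0.5 -0.  -1.4] g 0.091
[[ 4.000e-04  9.951e-01  9.870e-02]
 [-2.000e-04  9.870e-02 -9.951e-01]
 [-1.000e+00  4.000e-04  2.000e-04]]
```

View pics/w4.png

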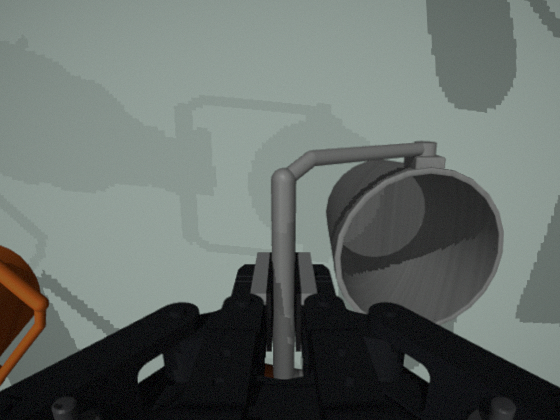

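View pics/s4.png

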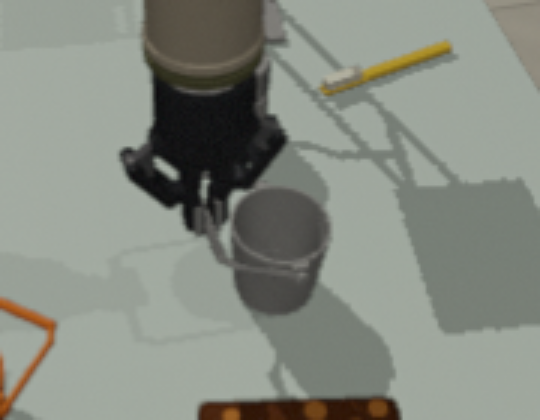

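{"api": "send_rows", "payload": {"grip": [255,255,255,255,255], "offset": [[-4,2.5,0],[-8,6,0],[-13,10.5,0],[-18,16,0],[-22.5,22.5,0]], "twist": [0,0,0,0,0]}}

```text
clock: 4.68
position: [0.5942, -0.1966, 0.1165]
ee_rot: [0.475, 0.524, -0.475, 0.524]
ft_force: [0.5, 0.3, -2.1]
grip_width: 0.093
```

```bash
python3 - <<'E'
from h import *
st(); c=cam("wrist");im,d=viewer.camera("wrist");cv2.imwrite("pics/w5.png",im)
im,d=viewer.camera("side");cv2.imwrite("pics/s5.png",cv2.resize(im[220:360,220:400],None,fx=3,fy=3))
E
```

```text
t 4.68 p [ 0.5942 -0.1966  0.1165] F [ 0.5  0.3 -2.1] g 0.093
[[ 3.000e-04  9.951e-01  9.860e-02]
 [-2.000e-04  9.860e-02 -9.951e-01]
 [-1.000e+00  2.000e-04  2.000e-04]]
```

View pics/w5.png

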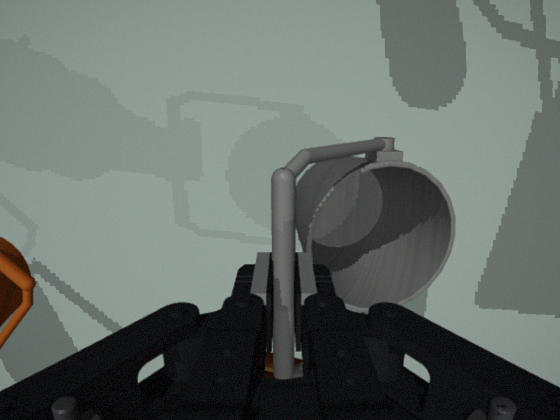

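View pics/s5.png

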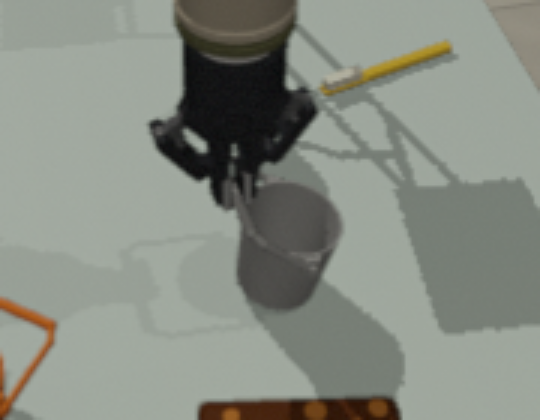

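{"api": "send_rows", "payload": {"grip": [222,215,215,215,215], "offset": [[0,0,0],[0,0,0],[0,0,0],[0,0,0],[0,0,0]], "twist": [0,0,0,0,0]}}

```text
clock: 5.2
position: [0.5935, -0.1967, 0.1158]
ee_rot: [0.475, 0.524, -0.475, 0.524]
ft_force: [-0.1, 0.5, -0.0]
grip_width: 0.156
```

```bash
python3 - <<'E'
from h import *
st(); c=cam("wrist");im,d=viewer.camera("wrist");cv2.imwrite("pics/w6.png",im)
im,d=viewer.camera("side");cv2.imwrite("pics/s6.png",cv2.resize(im[220:360,220:400],None,fx=3,fy=3))
E
```

```text
t 5.2 p [ 0.5935 -0.1967  0.1158] F [-0.1  0.5 -0. ] g 0.156
[[ 1.000e-04  9.951e-01  9.850e-02]
 [-2.000e-04  9.850e-02 -9.951e-01]
 [-1.000e+00  1.000e-04  2.000e-04]]
```

View pics/w6.png

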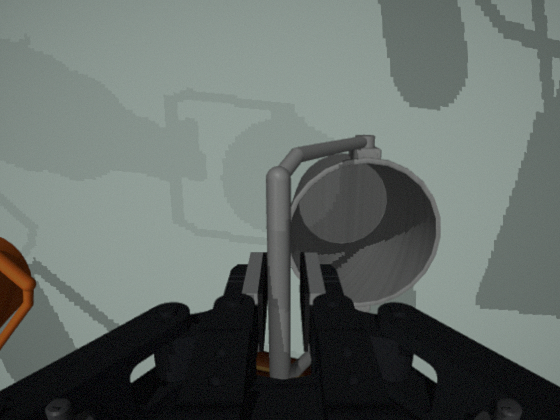

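View pics/s6.png

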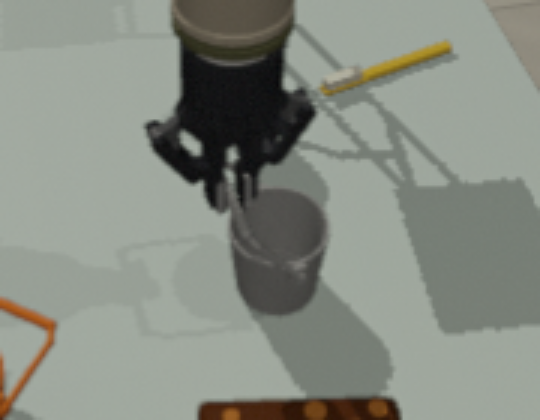

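{"api": "send_rows", "payload": {"grip": [215,215,215,215,215], "offset": [[-2,4,0],[-4,8,0],[-6,12.5,0],[-8,17,0],[-9,22,0]], "twist": [0,0,0,0,0]}}

```text
clock: 5.72
position: [0.6162, -0.1943, 0.1253]
ee_rot: [0.475, 0.524, -0.475, 0.524]
ft_force: [-0.2, 0.4, 0.8]
grip_width: 0.158
```

{"api": "send_rows", "payload": {"grip": [215,215,215,215,215], "offset": [[-1,5,0],[-2,10,0],[-3,15,0],[-3,20,0],[-3,22,0]], "twist": [0,0,0,0,0]}}

```text
clock: 6.13
position: [0.6381, -0.192, 0.1278]
ee_rot: [0.475, 0.524, -0.475, 0.524]
ft_force: [1.4, -0.4, 0.9]
grip_width: 0.159
```

```bash
python3 - <<'E'
from h import *
st(); c=cam("wrist");im,d=viewer.camera("wrist");cv2.imwrite("pics/w7.png",im)
im,d=viewer.camera("side");cv2.imwrite("pics/s7.png",cv2.resize(im[220:360,220:400],None,fx=3,fy=3))
E
```

```text
t 6.13 p [ 0.6381 -0.192   0.1278] F [ 1.4 -0.4  0.9] g 0.159
[[ 3.000e-04  9.951e-01  9.890e-02]
 [ 1.000e-04  9.890e-02 -9.951e-01]
 [-1.000e+00  3.000e-04 -1.000e-04]]
```

View pics/w7.png

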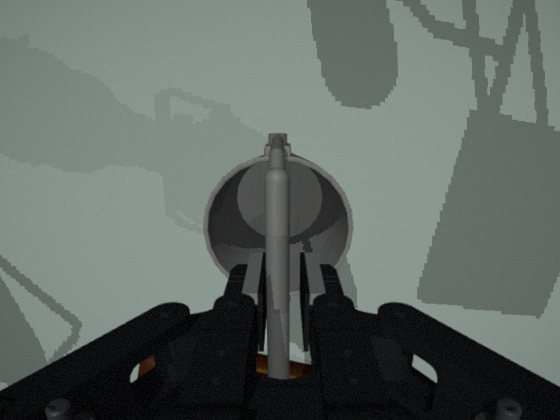

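View pics/s7.png

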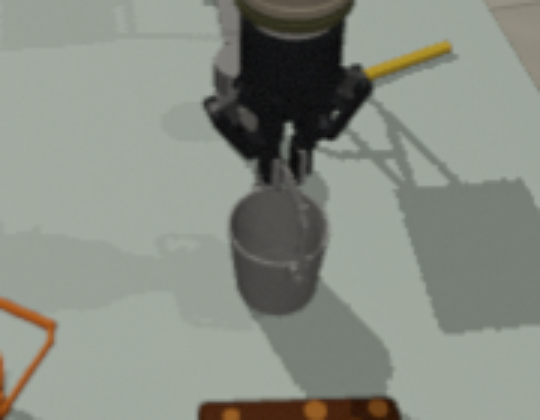

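{"api": "send_rows", "payload": {"grip": [215,215,215,215,215], "offset": [[0,0,0],[0,0,0],[0,3,0],[0.5,7,0],[1,11,0]], "twist": [0,0,0,0,0]}}

```text
clock: 6.65
position: [0.6486, -0.1913, 0.1269]
ee_rot: [0.475, 0.524, -0.475, 0.524]
ft_force: [0.7, -0.4, -0.1]
grip_width: 0.156
```

{"api": "send_rows", "payload": {"grip": [215,215,215,215,215], "offset": [[1,5,0],[2.5,10,0],[4,15,0],[6,20,0],[9,27,0]], "twist": [0,0,0,0,0]}}

```text
clock: 7.07
position: [0.6757, -0.1885, 0.1177]
ee_rot: [0.475, 0.524, -0.475, 0.524]
ft_force: [-0.6, 0.3, 0.1]
grip_width: 0.155
```

```bash
python3 - <<'E'
from h import *
st(); c=cam("wrist");im,d=viewer.camera("wrist");cv2.imwrite("pics/w8.png",im)
im,d=viewer.camera("side");cv2.imwrite("pics/s8.png",cv2.resize(im[220:360,220:400],None,fx=3,fy=3))
E
```

```text
t 7.07 p [ 0.6757 -0.1885  0.1177] F [-0.6  0.3  0.1] g 0.155
[[-0.000e+00  9.951e-01  9.860e-02]
 [-2.000e-04  9.860e-02 -9.951e-01]
 [-1.000e+00 -0.000e+00  2.000e-04]]
```

View pics/w8.png

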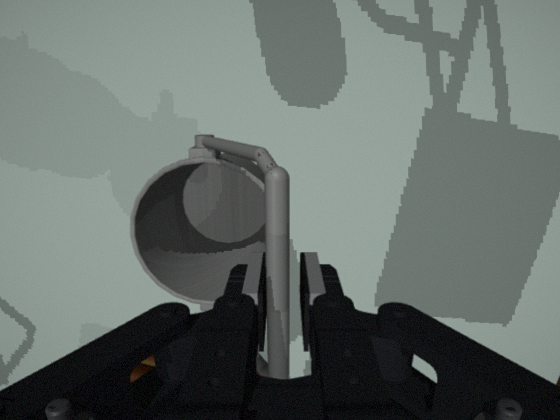

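View pics/s8.png

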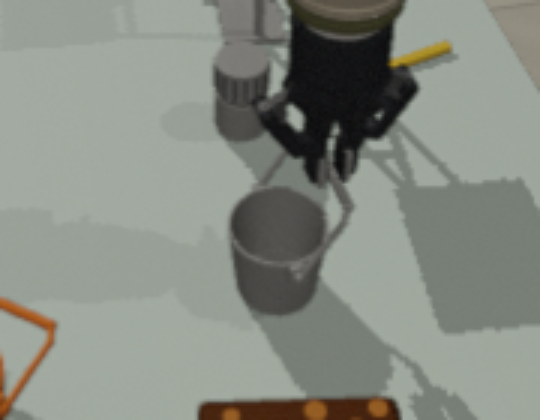

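{"api": "send_rows", "payload": {"grip": [210,200,200,200,200], "offset": [[0,0,0],[-8,0,0],[-25,0,0],[-50,0,0],[-75,0,0]], "twist": [0,0,0,0,0]}}

```text
clock: 7.58
position: [0.6746, -0.1887, 0.1941]
ee_rot: [0.475, 0.524, -0.475, 0.524]
ft_force: [1.0, -0.3, -1.0]
grip_width: 0.217
```

{"api": "send_rows", "payload": {"grip": [135,135,135,135,135], "offset": [[0,-20,-1],[0,-40,-1],[0,-60,-2],[0,-84,-2],[0,-84,-2]], "twist": [0,0,0,0,0]}}

```text
clock: 8.0
position: [0.5881, -0.1963, 0.194]
ee_rot: [0.474, 0.523, -0.476, 0.524]
ft_force: [0.3, 0.2, 0.2]
grip_width: 0.47
```

```bash
python3 - <<'E'
from h import *
o,_=st(); c=cam("wrist");im,d=viewer.camera("wrist")
from scipy.optimize import least_squares
for n in ("wrist","top"):
    if n=="top": im2,d=viewer.camera("top");c=cam("top")
    X,u,v=cloud(n,d,c)
    m=(np.hypot(X[:,0]-.632,X[:,1]+.191)<.048)&(X[:,2]>.070)&(X[:,2]<.080)
    P=X[m]; r=least_squares(lambda q:np.hypot(P[:,0]-q[0],P[:,1]-q[1])-q[2],[.632,-.191,.04],loss='soft_l1',f_scale=.002); print("rim",r.x,len(P))
    m=(abs(X[:,0]-.67)<.03)&(abs(X[:,1]+.187)<.038)&(X[:,2]>.1)&(X[:,2]<.16)
    B=X[m]
    if len(B)>10: k=np.polyfit(B[:,1],B[:,0],1); print("bar",len(B),np.degrees(np.arctan(-k[0])),B.mean(0),np.median(B,0))
for w in [(r.x[0],r.x[1],.075)]:
    p=proj("wrist",w,cam("wrist"))[0]; cv2.circle(im,(int(p[0]),int(p[1])),4,(0,0,255),1)
cv2.imwrite("pics/w9.png",im)
plan([0.592,-0.1952,0.063],6)
E
```

```text
t 8.0 p [ 0.5881 -0.1963  0.194 ] F [0.3 0.2 0.2] g 0.47
[[-0.001   0.9953  0.0965]
 [-0.0022  0.0965 -0.9953]
 [-1.     -0.0012  0.0021]]
rim [ 0.63578625 -0.19034733  0.04008868] 1878
bar 1975 6.086895735840499 [ 0.67376414 -0.18524214  0.13201999] [ 0.67366072 -0.18424959  0.1323334 ]
rim [ 0.63458376 -0.19014705  0.03971054] 79
bar 71 5.969949688320703 [ 0.67253327 -0.17320374  0.13166598] [ 0.67222847 -0.17396084  0.13163442]
call 0 off [131.1   1.   -0.2] twist -0.4
now [ 0.591  -0.1955  0.1941] az 5.6
```

View pics/w9.png

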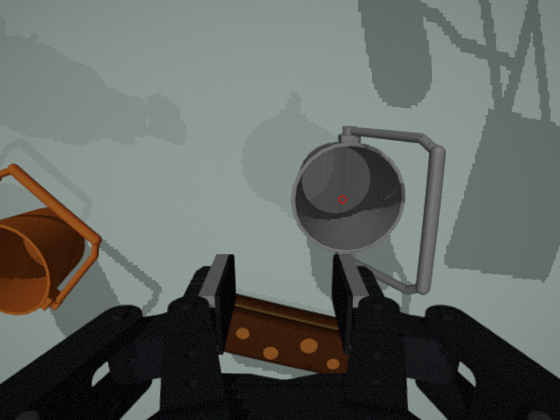

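{"api": "send_rows", "payload": {"grip": [135,135,135,135,135], "offset": [[25,4,-0.5],[55,4,-0.5],[85,4,-0.5],[95,4,-0.5],[95,4,-0.5]], "twist": [-0.4,-0.4,-0.4,-0.4,-0.4]}}

```text
clock: 8.52
position: [0.5943, -0.1933, 0.0953]
ee_rot: [0.472, 0.527, -0.473, 0.524]
ft_force: [0.2, 0.2, -0.5]
grip_width: 0.473
```

```bash
python3 - <<'E'
from h import *
o,_=st(); im,d=viewer.camera("wrist")
cv2.imwrite("pics/w10.png",im)
plan([0.5947,-0.1945,0.063],6)
E
```

```text
t 8.52 p [ 0.5943 -0.1933  0.0953] F [ 0.2  0.2 -0.5] g 0.473
[[-0.0041  0.9943  0.1061]
 [ 0.0018  0.1061 -0.9943]
 [-1.     -0.0039 -0.0022]]
call 0 off [34.6 -0.9  0.9] twist 0.09
now [ 0.5955 -0.1935  0.0976] az 6.09
```

View pics/w10.png

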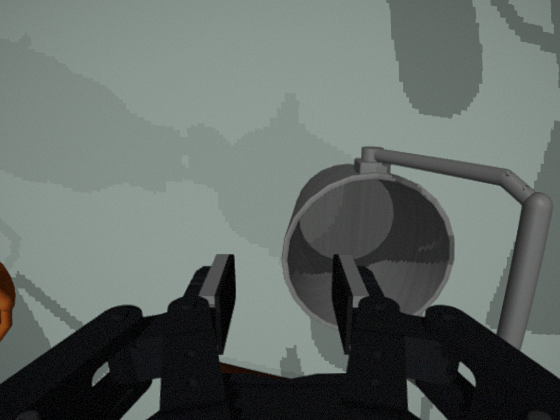

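Rim wall's nearest point (column ~284) lies midway between the pads (columns ~233 and ~335). Descend and grip.

{"api": "send_rows", "payload": {"grip": [135,135,135,135,135], "offset": [[8,0,0.5],[18,0,0.5],[28,0,0.5],[34,0,0.5],[34,0,0.5]], "twist": [0,0,0,0,0]}}

```text
clock: 8.98
position: [0.5944, -0.1942, 0.0621]
ee_rot: [0.472, 0.526, -0.473, 0.525]
ft_force: [0.5, -0.2, -0.5]
grip_width: 0.474
```

{"api": "send_rows", "payload": {"grip": [160,190,215,235,245], "offset": [[0,0,0],[0,0,0],[0,0,0],[0,0,0],[0,0,0]], "twist": [0,0,0,0,0], "newtons": 50}}

```text
clock: 9.4
position: [0.5958, -0.1945, 0.0643]
ee_rot: [0.473, 0.525, -0.473, 0.526]
ft_force: [-0.5, 0.2, 0.8]
grip_width: 0.043
```

{"api": "send_rows", "payload": {"grip": [255,255,255,255,255], "offset": [[0,0,0],[0,0,0],[0,0,0],[-3,0,0],[-10,0,0]], "twist": [0,0,0,0,0], "newtons": 50}}

```text
clock: 9.82
position: [0.5947, -0.1941, 0.0731]
ee_rot: [0.473, 0.526, -0.473, 0.525]
ft_force: [-0.9, 0.3, -2.8]
grip_width: 0.015
```

```bash
python3 - <<'E'
from h import *
o,_=st(); im,d=viewer.camera("wrist")
cv2.imwrite("pics/w11.png",im)
im,d=viewer.camera("side");cv2.imwrite("pics/s11.png",cv2.resize(im[220:360,220:400],None,fx=3,fy=3))
E
```

```text
t 9.82 p [ 0.5947 -0.1941  0.0731] F [-0.9  0.3 -2.8] g 0.015
[[-1.700e-03  9.944e-01  1.058e-01]
 [ 7.000e-04  1.058e-01 -9.944e-01]
 [-1.000e+00 -1.600e-03 -8.000e-04]]
```

View pics/w11.png

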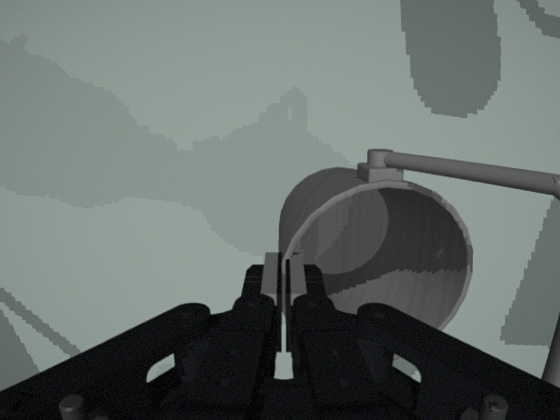

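View pics/s11.png

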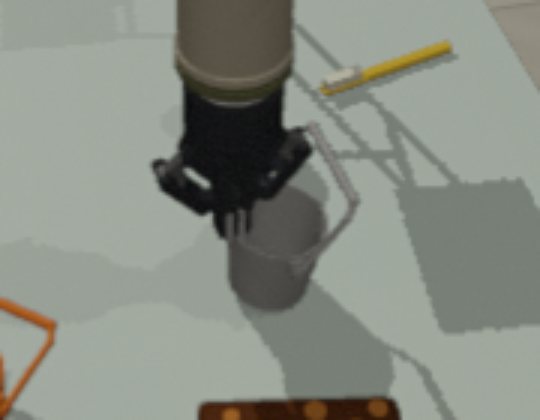

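{"api": "send_rows", "payload": {"grip": [255,255,255,255,255], "offset": [[-8,0,0],[-20,0,0],[-35,0,0],[-50,0,0],[-62,0,0]], "twist": [0,0,0,0,0]}}

```text
clock: 10.33
position: [0.5957, -0.1944, 0.1379]
ee_rot: [0.473, 0.525, -0.473, 0.526]
ft_force: [0.6, -0.2, -1.7]
grip_width: 0.016
```

{"api": "send_rows", "payload": {"grip": [255,255,255,255,255], "offset": [[-12,0,0],[-24,-2,0],[-34,-6,0],[-40,-11,0],[-42,-16,0]], "twist": [0,0,0,0,0]}}

```text
clock: 10.75
position: [0.5793, -0.1963, 0.179]
ee_rot: [0.473, 0.525, -0.473, 0.526]
ft_force: [-0.3, 0.8, -2.7]
grip_width: 0.019
```

```bash
python3 - <<'E'
from h import *
o,_=st()
im,d=viewer.camera("side");cv2.imwrite("pics/s12.png",cv2.resize(im[150:360,200:400],None,fx=2.5,fy=2.5))
plan([0.494,0.1877,0.180],-4.7)
E
```

```text
t 10.75 p [ 0.5793 -0.1963  0.179 ] F [-0.3  0.8 -2.7] g 0.019
[[ 1.200e-03  9.944e-01  1.055e-01]
 [-6.000e-04  1.055e-01 -9.944e-01]
 [-1.000e+00  1.100e-03  7.000e-04]]
call 0 off [  -0.7  -21.8 -195.5] twist 5.36
call 1 off [  -0.7  -39.9 -192.6] twist 5.36
now [ 0.5783 -0.1966  0.1787] az 6.03
```

View pics/s12.png

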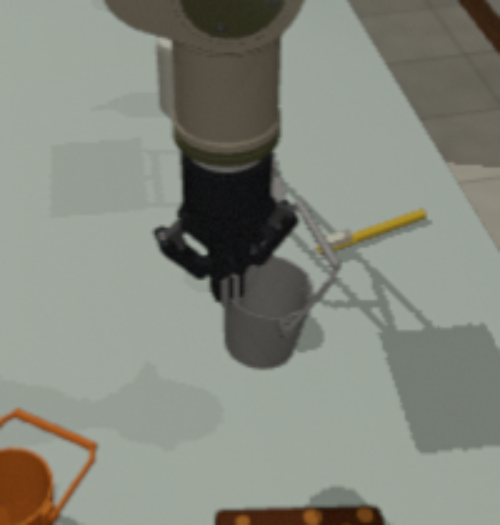

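{"api": "send_rows", "payload": {"grip": [255,255,255,255,255], "offset": [[0,-8,-4],[0,-18,-12],[0,-30,-26],[0,-40,-44],[0,-48,-66]], "twist": [0,0,1,2,3]}}

```text
clock: 11.22
position: [0.5228, -0.1359, 0.1767]
ee_rot: [0.487, 0.513, -0.488, 0.512]
ft_force: [-0.1, 0.8, -1.9]
grip_width: 0.017
```

{"api": "send_rows", "payload": {"grip": [255,255,255,255,255], "offset": [[0,-4,-25],[0,-7,-51],[0,-10,-77],[0,-12,-103],[0,-14,-130]], "twist": [1,2,3,4,5]}}

```text
clock: 11.63
position: [0.5025, -0.0055, 0.1771]
ee_rot: [-0.508, -0.491, 0.509, -0.491]
ft_force: [1.2, -0.3, -2.8]
grip_width: 0.018
```

```bash
python3 - <<'E'
from h import *
o,_=st()
plan([0.494,0.1877,0.180],-4.7)
E
```

```text
t 11.63 p [ 0.5025 -0.0055  0.1771] F [ 1.2 -0.3 -2.8] g 0.018
[[-1.100e-03  9.994e-01 -3.520e-02]
 [-5.000e-04 -3.520e-02 -9.994e-01]
 [-1.000e+00 -1.100e-03  5.000e-04]]
call 0 off [  -2.9  -15.2 -192.8] twist 2.68
now [ 0.5025 -0.0055  0.1771] az -2.02
```

{"api": "send_rows", "payload": {"grip": [255,255,255,255,255], "offset": [[0,-2,-25],[0,-5,-51],[-1,-8,-77],[-2,-10,-100],[-3,-11,-120]], "twist": [0.5,1,1.5,2,2.5]}}

```text
clock: 12.05
position: [0.4954, 0.1155, 0.1801]
ee_rot: [-0.518, -0.481, 0.519, -0.48]
ft_force: [-0.5, -0.3, -2.5]
grip_width: 0.013
```

{"api": "send_rows", "payload": {"grip": [255,255,255,255,255], "offset": [[0,0,-16],[0,0,-32],[0,0,-48],[0,0,-60],[0,0,-69]], "twist": [0,0,0,0,0]}}

```text
clock: 12.47
position: [0.5012, 0.1837, 0.18]
ee_rot: [-0.518, -0.481, 0.519, -0.48]
ft_force: [0.7, -0.6, -1.9]
grip_width: 0.014
```

{"api": "send_rows", "payload": {"grip": [255,255,255,255,255], "offset": [[0,0,-2],[0,0,-2],[0,0,-2],[0,0,-2],[0,0,-2]], "twist": [0,0,0,0,0]}}

```text
clock: 12.88
position: [0.5025, 0.1837, 0.1807]
ee_rot: [-0.519, -0.48, 0.519, -0.48]
ft_force: [0.2, -0.5, -2.7]
grip_width: 0.022
```

```bash
python3 - <<'E'
from h import *
o,_=st()
for n in ("side","top","wrist"):
    im,d=viewer.camera(n);np.save(f"pics/{n}13.npy",d);cv2.imwrite(f"pics/{n}13.png",im)
    if n=="side": cv2.imwrite("pics/s13.png",cv2.resize(im[90:290,180:340],None,fx=3,fy=3))
    if n=="top": cv2.imwrite("pics/t13.png",cv2.resize(im[130:290,100:260],None,fx=3.5,fy=3.5))
E
```

```text
t 12.88 p [0.5025 0.1837 0.1807] F [ 0.2 -0.5 -2.7] g 0.022
[[ 0.000e+00  9.969e-01 -7.870e-02]
 [-5.000e-04 -7.870e-02 -9.969e-01]
 [-1.000e+00  1.000e-04  5.000e-04]]
```

View pics/s13.png

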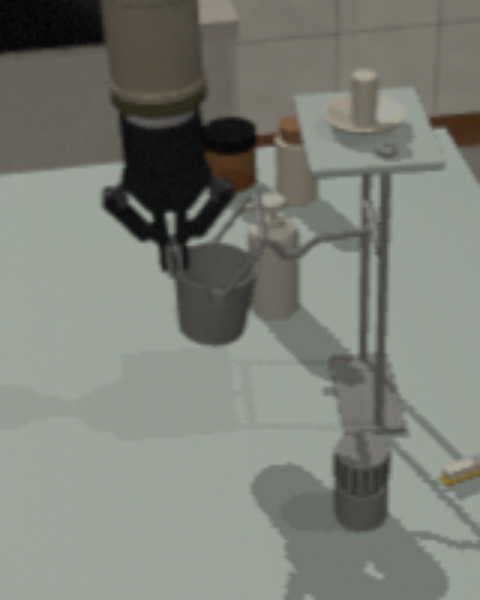

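View pics/t13.png

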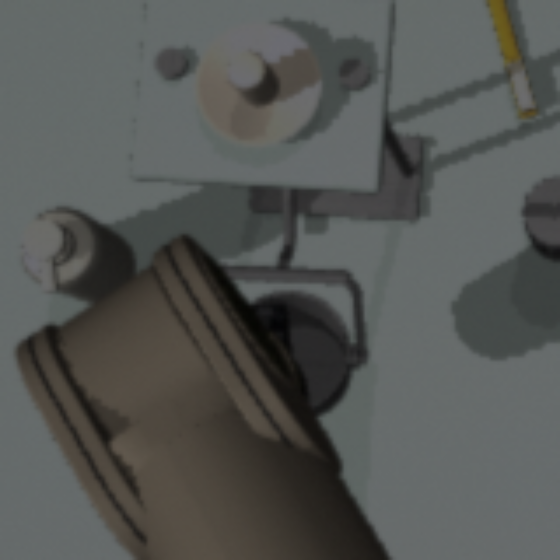

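View pics/wrist13.png

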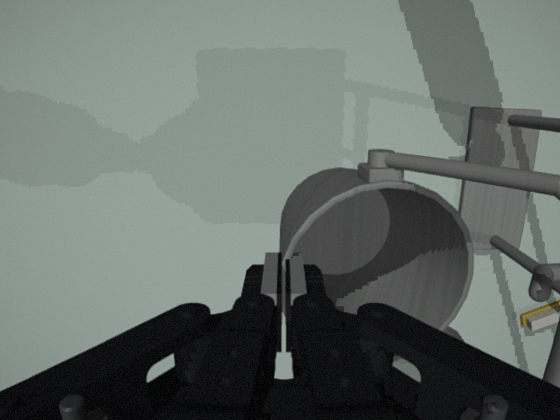

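```bash
python3 - <<'E'
from h import *
for n in ("top","side","wrist"):
    d=np.load(f"pics/{n}13.npy");X,u,v=cloud(n,d,cam(n))
    m=(abs(X[:,0]-.583)<.025)&(abs(X[:,1]-.177)<.060)&(X[:,2]>.216)&(X[:,2]<.275)
    B=X[m]; print(n,len(B))
    if len(B)>8:
        k=np.polyfit(B[:,1],B[:,0],1); print(np.degrees(np.arctan(-k[0])),B.mean(0).round(4),B.min(0).round(4),B.max(0).round(4),"x at .1775",np.polyval(k,.1775), "z pct",np.percentile(B[:,2],[10,50,90]).round(4))
    # ears / rim
d=np.load("pics/top13.npy");X,u,v=cloud("top",d)
m=(X[:,2]>.216)&(X[:,2]<.275)&(abs(X[:,0]-.583)<.05)&(abs(X[:,1]-.16)<.08)
for p,a,b in zip(X[m],u[m],v[m]):
    if a%3==0: print(a,b,(p*1000).round().astype(int),end=";")
E
```

```text
top 187
-5.573346366445317 [0.5819 0.1664 0.242 ] [0.5586 0.1253 0.2174] [0.5924 0.2126 0.275 ] x at .1775 0.5829685834691073 z pct [0.2331 0.2401 0.2691]
side 104
-3.49120992807946 [0.5803 0.1692 0.2414] [0.5582 0.1238 0.2172] [0.5942 0.2285 0.275 ] x at .1775 0.5808366833975936 z pct [0.2223 0.2411 0.2699]
wrist 2407
-0.692360673509841 [0.575  0.2064 0.2355] [0.558  0.1668 0.216 ] [0.5853 0.2309 0.2708] x at .1775 0.5746250875050029 z pct [0.2187 0.2291 0.2635]
165 206 [592 209 236];168 206 [592 202 237];171 206 [591 194 246];174 206 [592 188 239];177 206 [592 182 238];165 207 [590 208 241];168 207 [589 201 243];171 207 [589 194 242];174 207 [590 189 238];177 207 [589 181 242];180 207 [589 174 242];183 207 [589 168 242];186 207 [588 161 245];189 207 [589 155 238];192 207 [589 148 236];195 207 [588 141 241];198 207 [588 135 239];165 208 [587 208 243];168 208 [587 202 240];171 208 [587 195 237];174 208 [588 189 236];177 208 [586 180 245];180 208 [587 175 239];183 208 [586 168 241];186 208 [586 161 244];189 208 [586 155 239];192 208 [586 148 239];195 208 [586 141 241];198 208 [586 134
[... 230 characters left out ...]
209 [583 134 246];180 210 [583 175 236];183 210 [583 169 234];186 210 [582 162 238];189 210 [581 154 243];192 210 [582 148 240];195 210 [582 141 238];198 210 [581 135 239];201 211 [580 129 233];201 212 [578 130 227];201 213 [576 129 230];201 214 [573 129 230];201 215 [571 129 228];201 216 [570 130 221];174 217 [564 183 268];177 217 [563 176 272];180 217 [563 169 271];201 217 [568 131 219];174 218 [561 182 274];177 218 [561 176 272];180 218 [560 169 275];201 218 [565 130 220];174 219 [559 182 274];177 220 [557 176 269];180 221 [554 169 271];177 222 [552 176 272];180 222 [552 170 268];177 223 [550 176 273];180 223 [550 170 268];180 224 [549 171 263];180 225 [546 170 271];180 226 [544 171 264];
```

{"api": "send_rows", "payload": {"grip": [255,255,255,255,255], "offset": [[0,6,-1],[0,14,-2],[0,22,-3],[0,28,-3],[0,31,-3]], "twist": [0,0,0,0,0]}}

```text
clock: 13.45
position: [0.5347, 0.185, 0.1805]
ee_rot: [0.519, 0.48, -0.519, 0.48]
ft_force: [0.6, -0.7, -2.3]
grip_width: 0.02
```

{"api": "send_rows", "payload": {"grip": [255,255,255,255,255], "offset": [[4,0,0],[8,0,0],[12,0,0],[16,0,0],[20,0,0]], "twist": [0,0,0,0,0]}}

```text
clock: 13.87
position: [0.5332, 0.1852, 0.1602]
ee_rot: [-0.519, -0.48, 0.519, -0.48]
ft_force: [-0.2, 0.6, -2.4]
grip_width: 0.015
```

```bash
python3 - <<'E'
from h import *
o,_=st()
for n in ("side","top"):
    im,d=viewer.camera(n);np.save(f"pics/{n}14.npy",d)
    if n=="side": cv2.imwrite("pics/s14.png",cv2.resize(im[100:250,210:330],None,fx=4,fy=4))
    if n=="top": cv2.imwrite("pics/t14.png",cv2.resize(im[160:260,130:240],None,fx=5,fy=5))
d=np.load("pics/top14.npy");X,u,v=cloud("top",d)
m=(X[:,2]>.195)&(X[:,2]<.25)&(abs(X[:,0]-.617)<.03)&(abs(X[:,1]-.16)<.06)
for p,a,b in zip(X[m],u[m],v[m]):
    if a%3==0: print(a,b,(p*1000).round().astype(int),end=";")
E
```

```text
t 13.87 p [0.5332 0.1852 0.1602] F [-0.2  0.6 -2.4] g 0.015
[[-3.00e-04  9.97e-01 -7.71e-02]
 [-3.00e-04 -7.71e-02 -9.97e-01]
 [-1.00e+00 -3.00e-04  3.00e-04]]
183 184 [646 173 210];183 185 [644 173 208];183 186 [642 174 205];183 187 [640 174 203];183 188 [638 174 205];183 189 [635 173 206];183 190 [634 174 201];183 191 [632 175 198];183 192 [629 174 201];168 194 [622 206 218];171 194 [622 198 221];174 194 [621 191 222];177 194 [622 185 217];180 194 [622 179 216];183 194 [625 175 195];168 195 [620 205 220];171 195 [620 199 219];174 195 [620 192 217];177 195 [620 186 216];180 195 [620 179 216];183 195 [619 171 221];186 195 [619 164 221];189 195 [619 158 217];192 195 [619 151 218];195 195 [618 143 223];198 195 [619 138 216];171 196 [619 200 211];174 196 [617 192 219];177 196 [618 186 215];180 196 [617 178 220];183 196 [617 171 219];186 196 [616 164 224];189 196 [616 157 222];192 196 [616 151 218];195 196 [616 144 221];198 196 [616 137 220];171 197 [615 199 218];174 197 [615 192 218];177 197 [616 186 215];180 197 [615 178 220];183 197 [615 172 217];186 197 [614 164 224];189 197 [615 158 214];192 197 [614 151 219];195 197 [614 144 218];198 197 [614 137 218];183 198 [613 172 215];186 198 [613 166 211];189 198 [613 158 215];192 198 [612 151 219];195 198 [612 144 217];198 198 [612 138 216];201 198 [612 131 214];201 199 [610 131 214];201 200 [608 132 208];201 201 [606 132 206];180 202 [606 182 199];183 202 [606 175 199];201 202 [605 133 202];180 203 [603 180 206];183 203 [604 175 197];201 203 [603 133 195];180 204 [601 181 205];
```

View pics/s14.png

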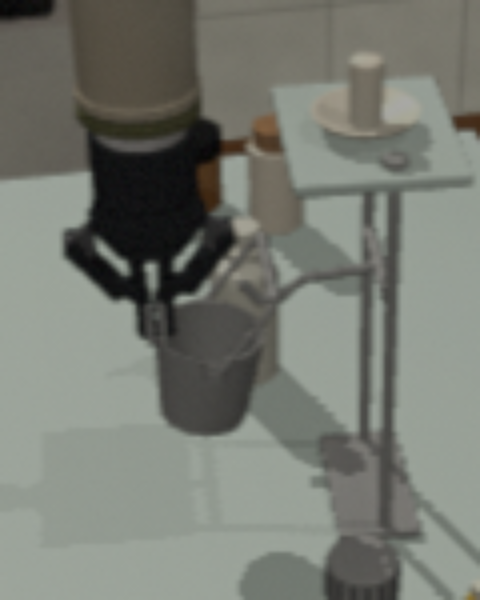

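View pics/t14.png

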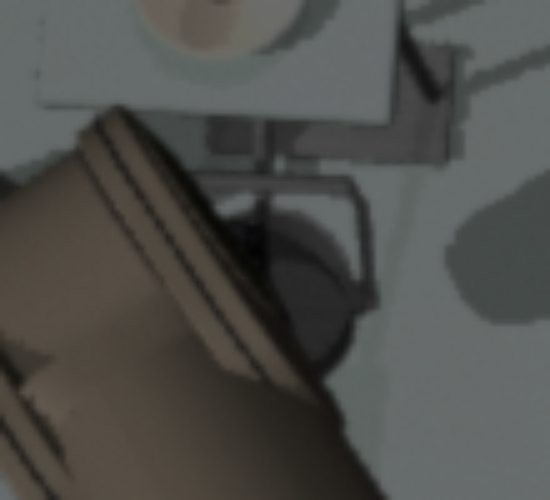

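{"api": "send_rows", "payload": {"grip": [255,255,255,255,255], "offset": [[4,0,0],[8,0,0],[12,0,0],[15,0,0],[18,0,0]], "twist": [0,0,0,0,0]}}

```text
clock: 14.38
position: [0.5335, 0.1852, 0.1424]
ee_rot: [-0.519, -0.48, 0.519, -0.48]
ft_force: [-0.5, -0.6, -2.6]
grip_width: 0.014
```

```bash
python3 - <<'E'
from h import *
o,_=st()
for n in ("side","top"):
    im,d=viewer.camera(n);np.save(f"pics/{n}15.npy",d)
    if n=="side": cv2.imwrite("pics/s15.png",cv2.resize(im[100:250,210:330],None,fx=4,fy=4))
    if n=="top": cv2.imwrite("pics/t15.png",cv2.resize(im[160:260,130:240],None,fx=5,fy=5))
d=np.load("pics/top15.npy");X,u,v=cloud("top",d)
m=(X[:,2]>.195)&(X[:,2]<.25)&(abs(X[:,0]-.617)<.03)&(abs(X[:,1]-.16)<.06)
for p,a,b in zip(X[m],u[m],v[m]):
    if a%3==0: print(a,b,(p*1000).round().astype(int),end=";")
m=(X[:,2]>.35)&(X[:,0]>.57)&(abs(X[:,1]-.18)<.12); print("link near tier",X[m].max(0),X[m].min(0)); q=X[m]; f=q[:,0]>.6; print(q[f][:,2].min() if f.any() else None, np.sort(q[:,0])[-10:])
E
```

```text
t 14.38 p [0.5335 0.1852 0.1424] F [-0.5 -0.6 -2.6] g 0.014
[[-1.00e-04  9.97e-01 -7.74e-02]
 [-1.00e-04 -7.74e-02 -9.97e-01]
 [-1.00e+00 -1.00e-04  1.00e-04]]
183 184 [647 173 208];183 185 [645 173 207];183 186 [641 173 211];183 187 [640 174 206];183 188 [637 173 210];183 189 [636 174 204];183 190 [634 175 197];183 191 [632 175 195];183 192 [630 175 197];183 194 [625 175 198];171 195 [622 201 205];174 195 [623 195 201];177 195 [622 188 202];171 196 [620 202 203];174 196 [619 194 206];177 196 [619 188 205];180 196 [620 181 200];183 196 [620 174 202];186 196 [619 167 203];189 196 [620 161 199];192 196 [620 154 198];195 196 [619 146 202];198 196 [619 140 199];171 197 [618 202 201];174 197 [617 195 204];177 197 [618 188 201];180 197 [617 181 202];183 197 [617 174 205];186 197 [617 167 202];189 197 [617 161 199];192 197 [617 154 197];195 197 [616 146 205];198 197 [616 139 201];201 197 [616 132 202];171 198 [616 203 197];174 198 [616 196 199];177 198 [616 189 198];180 198 [616 182 198];183 198 [615 174 201];186 198 [615 167 201];189 198 [615 160 202];192 198 [614 153 204];195 198 [614 146 203];198 198 [614 139 204];201 198 [614 133 200];186 199 [613 168 200];189 199 [612 160 202];192 199 [612 154 200];195 199 [612 147 201];198 199 [612 140 200];201 199 [612 133 198];201 200 [610 133 197];180 202 [606 181 201];183 202 [606 175 196];180 203 [603 180 207];183 203 [604 175 197];180 204 [600 180 207];177 205 [595 183 232];180 205 [598 180 208];177 206 [593 183 231];180 206 [593 177 228];183 206 [592 169 235];180 207 [589 175 238];183 207 [589 169 237];180 208 [587 175 237];183 208 [587 169 234];link near tier [0.69705605 0.20531601 0.53400078] [0.57000624 0.15065509 0.350522  ]
0.3505220002815998 [0.69465891 0.69468345 0.69470028 0.69578431 0.69634316 0.69644565
 0.69653789 0.69679571 0.69694157 0.69705605]
```

View pics/s15.png

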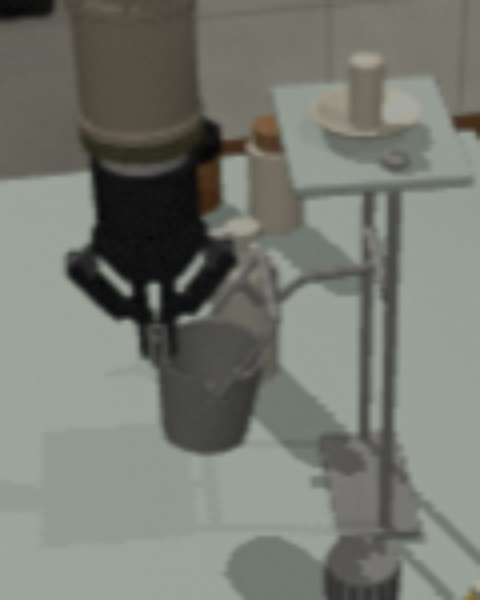

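View pics/t15.png

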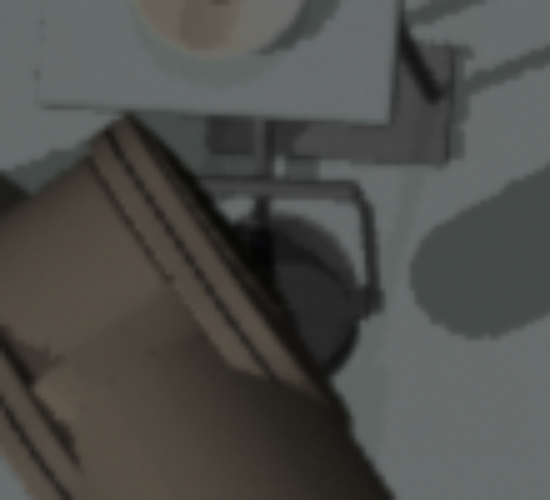

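{"api": "send_rows", "payload": {"grip": [255,255,255,255,255], "offset": [[2,1,0],[3,3,0],[4,5,0],[5,7,0],[6.5,8,0]], "twist": [0,0,0,0,0]}}

```text
clock: 14.9
position: [0.5421, 0.1845, 0.1364]
ee_rot: [0.519, 0.48, -0.519, 0.48]
ft_force: [0.8, -1.5, -0.4]
grip_width: 0.017
```

```bash
python3 - <<'E'
from h import *
o,_=st()
for n in ("side","top","wrist"):
    im,d=viewer.camera(n);np.save(f"pics/{n}16.npy",d)
    if n=="side": cv2.imwrite("pics/s16.png",cv2.resize(im[120:240,220:320],None,fx=5,fy=5,interpolation=cv2.INTER_CUBIC))
    if n=="wrist": cv2.imwrite("pics/w16.png",im)
d=np.load("pics/top16.npy");X,u,v=cloud("top",d)
m=(X[:,2]>.195)&(X[:,2]<.25)&(abs(X[:,0]-.617)<.03)&(abs(X[:,1]-.16)<.06)
for p,a,b in zip(X[m],u[m],v[m]):
    if a%3==0 and a>184: print(a,b,(p*1000).round().astype(int),end=";")
E
```

```text
t 14.9 p [0.5421 0.1845 0.1364] F [ 0.8 -1.5 -0.4] g 0.017
[[ 7.00e-04  9.97e-01 -7.77e-02]
 [ 1.00e-04 -7.77e-02 -9.97e-01]
 [-1.00e+00  7.00e-04 -2.00e-04]]
186 195 [622 167 202];189 195 [622 160 201];192 195 [622 154 200];195 195 [622 147 199];198 195 [622 140 197];186 196 [619 167 202];189 196 [619 160 203];192 196 [619 153 203];195 196 [618 146 205];198 196 [619 139 202];201 196 [620 133 196];186 197 [616 167 206];189 197 [617 161 200];192 197 [617 153 202];195 197 [617 147 200];198 197 [615 139 208];201 197 [616 132 204];186 198 [615 167 201];189 198 [615 161 200];192 198 [615 154 196];195 198 [614 146 206];198 198 [614 139 204];201 198 [615 133 197];
```

View pics/s16.png

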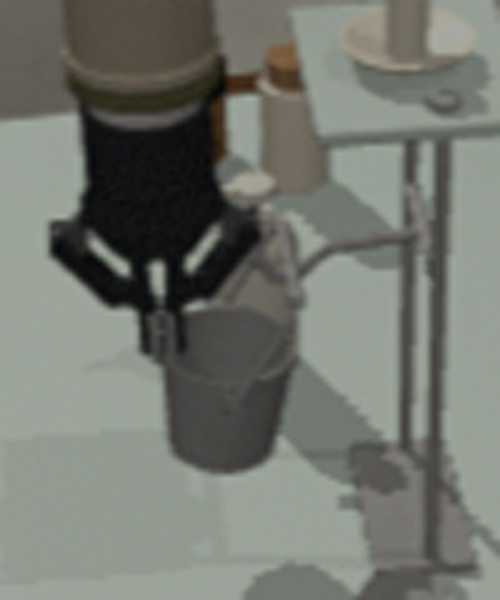

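View pics/w16.png

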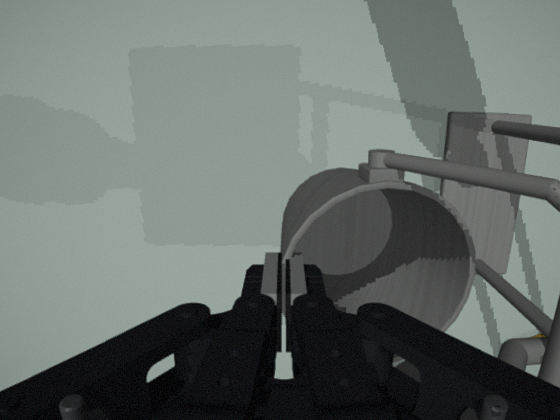

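{"api": "send_rows", "payload": {"grip": [255,255,255,255,255], "offset": [[0.5,1.5,0],[1.5,3,0],[2.5,5,0],[3,6,0],[3,6,0]], "twist": [0,0,0,0,0]}}

```text
clock: 15.47
position: [0.5464, 0.1843, 0.1339]
ee_rot: [-0.518, -0.481, 0.52, -0.48]
ft_force: [-12.2, -3.2, 10.4]
grip_width: 0.016
```

```bash
python3 - <<'E'
from h import *
o,_=st()
im,d=viewer.camera("side"); cv2.imwrite("pics/s17.png",cv2.resize(im[120:240,220:320],None,fx=5,fy=5,interpolation=cv2.INTER_CUBIC))
E
```

```text
t 15.47 p [0.5464 0.1843 0.1339] F [-12.2  -3.2  10.4] g 0.016
[[-0.002   0.997  -0.0769]
 [-0.0011 -0.0769 -0.997 ]
 [-1.     -0.0019  0.0012]]
```

View pics/s17.png

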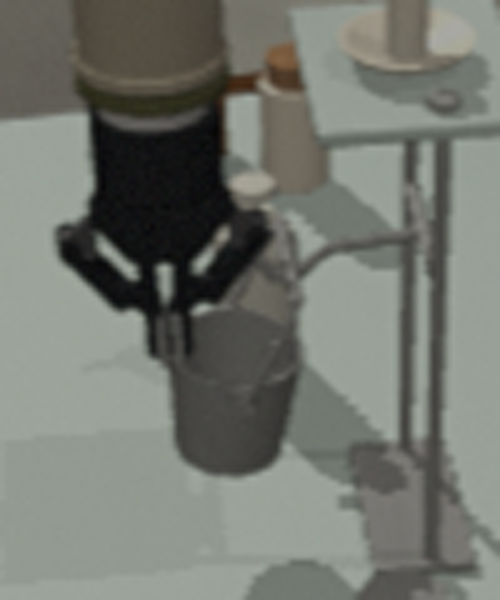

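{"api": "send_rows", "payload": {"grip": [255,255,255,255,255], "offset": [[-1,-3,0],[-2,-6,0],[-2,-8,0],[-2,-8,0],[-2,-8,0]], "twist": [0,0,0,0,0]}}

```text
clock: 15.93
position: [0.5395, 0.1847, 0.1353]
ee_rot: [0.519, 0.48, -0.519, 0.48]
ft_force: [0.5, 0.4, -0.9]
grip_width: 0.011
```

```bash
python3 - <<'E'
from h import *
o,_=st()
im,d=viewer.camera("top"); cv2.imwrite("pics/t18.png",cv2.resize(im[160:260,130:240],None,fx=5,fy=5))
X,u,v=cloud("top",d)
m=(X[:,2]>.19)&(X[:,2]<.25)&(abs(X[:,0]-.617)<.03)&(abs(X[:,1]-.16)<.06)
for p,a,b in zip(X[m],u[m],v[m]):
    if a%3==0 : print(a,b,(p*1000).round().astype(int),end=";")
im,d=viewer.camera("side"); cv2.imwrite("pics/s18.png",cv2.resize(im[120:240,220:320],None,fx=5,fy=5,interpolation=cv2.INTER_CUBIC))
E
```

```text
t 15.93 p [0.5395 0.1847 0.1353] F [ 0.5  0.4 -0.9] g 0.011
[[ 2.00e-04  9.97e-01 -7.74e-02]
 [-1.00e-04 -7.74e-02 -9.97e-01]
 [-1.00e+00  2.00e-04  1.00e-04]]
183 184 [647 173 208];183 185 [644 173 209];183 186 [643 174 204];183 187 [639 173 209];183 188 [638 174 201];183 189 [636 175 199];183 190 [634 175 197];183 191 [631 174 201];183 192 [629 175 199];183 193 [628 175 196];183 194 [626 176 191];183 195 [624 176 191];183 196 [621 176 192];174 197 [617 195 203];177 197 [617 188 203];180 197 [617 181 203];183 197 [618 175 198];186 197 [617 167 201];189 197 [617 160 201];192 197 [618 154 194];195 197 [617 147 199];174 198 [615 195 203];177 198 [615 188 201];180 198 [615 182 199];183 198 [615 174 204];186 198 [614 167 205];189 198 [614 160 206];192 198 [615 154 200];195 198 [614 146 202];198 198 [614 140 201];201 198 [615 133 196];177 199 [613 188 201];180 199 [613 182 199];183 199 [613 174 200];186 199 [613 168 197];189 199 [612 160 204];192 199 [612 153 203];195 199 [613 147 198];198 199 [611 139 205];201 199 [612 133 198];177 200 [611 188 201];180 200 [610 181 204];183 200 [611 175 198];186 200 [611 168 198];189 200 [609 160 205];192 200 [610 154 199];195 200 [610 147 199];198 200 [610 140 198];201 200 [610 133 200];183 201 [609 175 194];201 201 [608 134 193];180 202 [606 181 202];183 202 [606 175 197];201 202 [605 133 197];180 203 [600 177 227];183 203 [600 170 225];180 204 [597 176 230];183 204 [596 169 235];180 205 [596 177 225];183 205 [595 170 228];180 206 [593 177 224];183 206 [593 170 225];183 207 [590 170 230];183 208 [588 170 227];
```

View pics/s18.png

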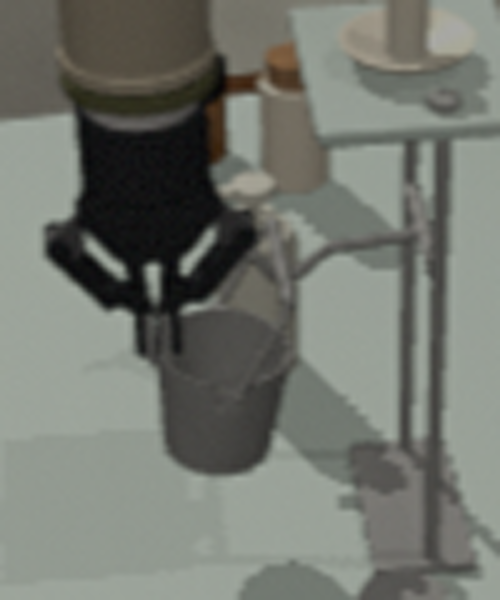

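View pics/t18.png

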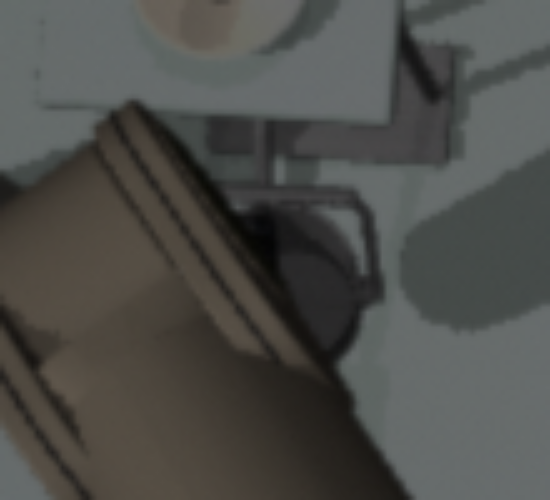

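{"api": "send_rows", "payload": {"grip": [245,235,225,215,215], "offset": [[0,0,0],[0,0,0],[0,-2,0],[0,-4,0],[0,-5,0]], "twist": [0,0,0,0,0], "newtons": 20}}

```text
clock: 16.45
position: [0.5345, 0.1852, 0.1355]
ee_rot: [0.519, 0.48, -0.519, 0.48]
ft_force: [2.6, -0.5, -1.4]
grip_width: 0.156
```

```bash
python3 - <<'E'
from h import *
o,_=st()
im,d=viewer.camera("wrist"); cv2.imwrite("pics/w19.png",im)
im,d=viewer.camera("side"); cv2.imwrite("pics/s19.png",cv2.resize(im[120:240,220:320],None,fx=5,fy=5,interpolation=cv2.INTER_CUBIC))
E
```

```text
t 16.45 p [0.5345 0.1852 0.1355] F [ 2.6 -0.5 -1.4] g 0.156
[[ 5.00e-04  9.97e-01 -7.74e-02]
 [-0.00e+00 -7.74e-02 -9.97e-01]
 [-1.00e+00  5.00e-04 -0.00e+00]]
```

View pics/s19.png

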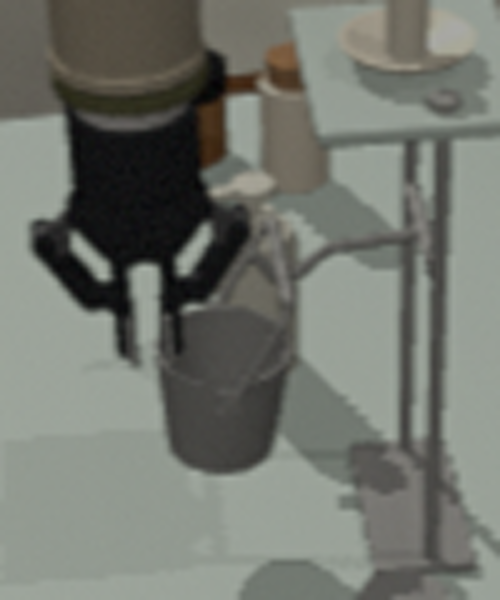

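View pics/w19.png

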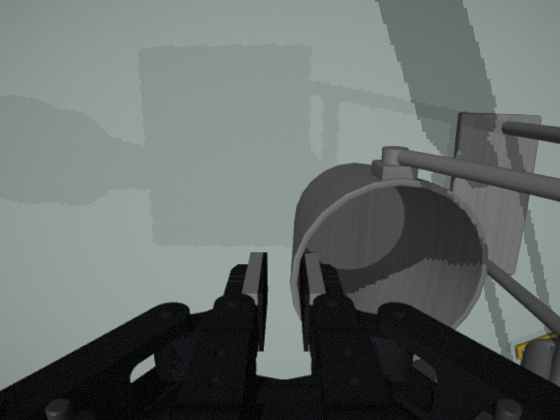

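{"api": "send_rows", "payload": {"grip": [215,215,215,215,215], "offset": [[-1,1,0],[-2,2,0],[-3,3.5,0],[-4,5,0],[-4,6,0]], "twist": [0,0,0,0,0]}}

```text
clock: 16.97
position: [0.5408, 0.1848, 0.1395]
ee_rot: [0.519, 0.48, -0.519, 0.48]
ft_force: [-0.5, -0.1, -0.1]
grip_width: 0.16
```

```bash
python3 - <<'E'
from h import *
o,_=st()
im,d=viewer.camera("wrist"); cv2.imwrite("pics/w20.png",im)
im,d=viewer.camera("side"); cv2.imwrite("pics/s20.png",cv2.resize(im[120:240,220:320],None,fx=5,fy=5,interpolation=cv2.INTER_CUBIC))
E
```

```text
t 16.97 p [0.5408 0.1848 0.1395] F [-0.5 -0.1 -0.1] g 0.16
[[ 2.00e-04  9.97e-01 -7.74e-02]
 [ 1.00e-04 -7.74e-02 -9.97e-01]
 [-1.00e+00  1.00e-04 -1.00e-04]]
```

View pics/s20.png

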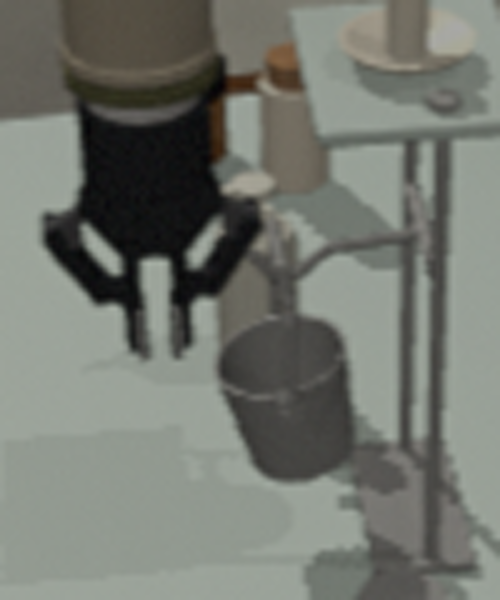

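View pics/w20.png

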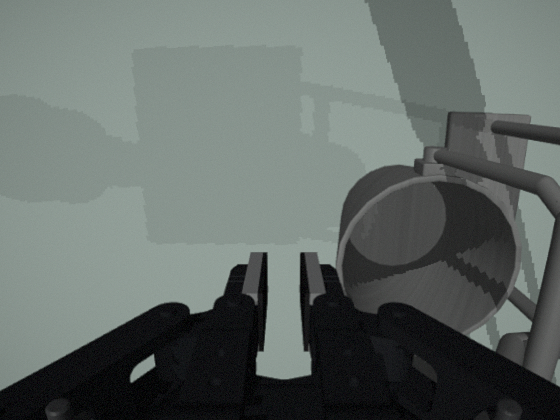

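{"api": "send_rows", "payload": {"grip": [215,215,215,215,215], "offset": [[-10,-15,0],[-25,-45,0],[-45,-80,0],[-60,-110,0],[-70,-130,0]], "twist": [0,0,0,0,0]}}

```text
clock: 17.48
position: [0.4086, 0.1957, 0.2103]
ee_rot: [0.519, 0.48, -0.519, 0.481]
ft_force: [0.9, 0.0, 0.8]
grip_width: 0.156
```

{"api": "send_rows", "payload": {"grip": [215,215,215,215,215], "offset": [[-10,-15,0],[-20,-30,0],[-30,-50,0],[-30,-60,0],[-30,-60,0]], "twist": [0,0,0,0,0]}}

```text
clock: 17.9
position: [0.3499, 0.1999, 0.2399]
ee_rot: [0.519, 0.48, -0.518, 0.482]
ft_force: [1.1, -0.0, 0.2]
grip_width: 0.16
```

{"api": "send_rows", "payload": {"grip": [215,215,215,215,215], "offset": [[0,0,0],[0,0,0],[0,0,0],[0,0,0],[0,0,0]], "twist": [0,0,0,0,0]}}

```text
clock: 18.32
position: [0.3513, 0.1993, 0.239]
ee_rot: [-0.519, -0.481, 0.519, -0.48]
ft_force: [0.3, 0.6, 0.2]
grip_width: 0.161
```

{"api": "send_rows", "payload": {"grip": [215,215,215,215,215], "offset": [[0,0,0],[0,0,0],[0,0,0],[0,0,0],[0,0,0]], "twist": [0,0,0,0,0]}}

```text
clock: 18.73
position: [0.3511, 0.1994, 0.2393]
ee_rot: [-0.519, -0.48, 0.519, -0.48]
ft_force: [0.7, -0.4, 0.1]
grip_width: 0.16
```

```bash
cat > look.py <<'E'
from h import *
import sys
k=sys.argv[1]; o,_=st()
ims=[]
for n in ("side","top"):
    im,d=viewer.camera(n);np.save(f"pics/{n}{k}.npy",d)
    ims.append(cv2.resize(im[120:240,220:320] if n=="side" else im[140:240,100:220],(480,560),interpolation=cv2.INTER_CUBIC)[:, :400])
cv2.imwrite(f"pics/l{k}.png",np.hstack(ims))
X,u,v=cloud("top",d)
m=(X[:,2]>.1)&(X[:,2]<.25)&(abs(X[:,0]-.617)<.055)&(abs(X[:,1]-.178)<.06)&(X[:,0]<.628)
P=X[m]; b=P[(P[:,2]>.19)&(P[:,2]<.21)&(abs(P[:,1]-.178)>.008)]; print("bar",len(b),b.mean(0) if len(b) else 0, np.percentile(b[:,1],[2,98]), b[:,0].min(),b[:,0].max())
im,d=viewer.camera("side"); X,u,v=cloud("side",d)
m=(X[:,2]>.045)&(X[:,2]<.14)&(np.hypot(X[:,0]-.617,X[:,1]-.178)<.08); P=X[m]
for lo in np.arange(.05,.14,.01):
    q=P[(P[:,2]>lo)&(P[:,2]<lo+.01)&(P[:,1]<.178)]
    if len(q)>5: print(lo.round(3),len(q),np.percentile(q[:,0],[2,98]).round(4),np.percentile(q[:,1],2).round(4))
E
python3 look.py 21; python3 - <<'E'
E
```

```text
t 18.73 p [0.3511 0.1994 0.2393] F [ 0.7 -0.4  0.1] g 0.16
[[ 0.00e+00  9.97e-01 -7.74e-02]
 [-1.00e-04 -7.74e-02 -9.97e-01]
 [-1.00e+00  0.00e+00  1.00e-04]]
bar 129 [0.61525297 0.17628758 0.20078957] [0.13140468 0.22331852] 0.6079697568262802 0.6234503057635383
0.06 43 [0.5649 0.6265] 0.1417
0.07 48 [0.565 0.625] 0.1424
0.08 50 [0.5634 0.6292] 0.1404
0.09 62 [0.5652 0.6318] 0.1395
0.1 54 [0.5633 0.6325] 0.1392
0.11 50 [0.563  0.6355] 0.1385
0.12 63 [0.5618 0.6357] 0.1251
0.13 58 [0.5616 0.6408] 0.1261
```

View pics/l21.png

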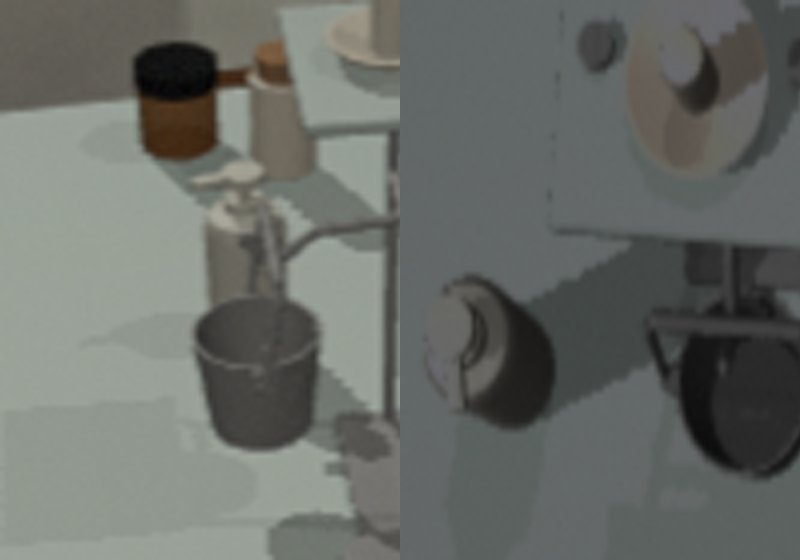

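{"api": "send_rows", "payload": {"grip": [215,215,215,215,215], "offset": [[0,0,0],[0,0,0],[0,0,0],[0,0,0],[0,0,0]], "twist": [0,0,0,0,0]}}

```text
clock: 19.3
position: [0.3511, 0.1994, 0.2393]
ee_rot: [-0.519, -0.48, 0.519, -0.48]
ft_force: [0.8, -0.3, 0.2]
grip_width: 0.16
```

{"api": "send_rows", "payload": {"grip": [215,215,215,215,215], "offset": [[0,0,0],[0,0,0],[0,0,0],[0,0,0],[0,0,0]], "twist": [0,0,0,0,0]}}

```text
clock: 19.72
position: [0.3511, 0.1994, 0.2393]
ee_rot: [-0.519, -0.48, 0.519, -0.48]
ft_force: [-0.5, 0.3, 0.6]
grip_width: 0.154
```

{"api": "send_rows", "payload": {"grip": [215,215,215,215,215], "offset": [[0,0,0],[0,0,0],[0,0,0],[0,0,0],[0,0,0]], "twist": [0,0,0,0,0]}}

```text
clock: 20.13
position: [0.3511, 0.1994, 0.2393]
ee_rot: [-0.519, -0.48, 0.519, -0.48]
ft_force: [0.4, 0.1, -0.4]
grip_width: 0.153
```

{"api": "send_rows", "payload": {"grip": [215,215,215,215,215], "offset": [[0,0,0],[0,0,0],[0,0,0],[0,0,0],[0,0,0]], "twist": [0,0,0,0,0]}}

```text
clock: 20.55
position: [0.3511, 0.1994, 0.2393]
ee_rot: [0.519, 0.48, -0.519, 0.48]
ft_force: [-0.4, 0.0, 0.3]
grip_width: 0.157
```

{"api": "send_rows", "payload": {"grip": [215,215,215,215,215], "offset": [[0,0,0],[0,0,0],[0,0,0],[0,0,0],[0,0,0]], "twist": [0,0,0,0,0]}}

```text
clock: 20.97
position: [0.3511, 0.1994, 0.2393]
ee_rot: [0.519, 0.48, -0.519, 0.48]
ft_force: [0.2, 0.2, 0.6]
grip_width: 0.157
```

{"api": "send_rows", "payload": {"grip": [215,215,215,215,215], "offset": [[0,0,0],[0,0,0],[0,0,0],[0,0,0],[0,0,0]], "twist": [0,0,0,0,0]}}

```text
clock: 21.38
position: [0.3511, 0.1994, 0.2393]
ee_rot: [-0.519, -0.48, 0.519, -0.48]
ft_force: [-0.8, 0.2, 0.1]
grip_width: 0.159
```

```bash
python3 - <<'E'
from h import *
o,_=st()
prev=None
for i in range(16):
    im,d=viewer.camera("side")
    X,u,v=cloud("side",d)
    m=(X[:,2]>.06)&(X[:,2]<.12)&(np.hypot(X[:,0]-.60,X[:,1]-.178)<.07)
    g=im[160:240,240:300].astype(int)
    print(i,monitor.get_obs()["clock"].__round__(2),X[m].mean(0).round(4),np.percentile(X[m][:,0],[2,98]).round(4), 0 if prev is None else abs(g-prev).mean().round(2)); prev=g
E
python3 look.py 22
```

```text
t 21.38 p [0.3511 0.1994 0.2393] F [-0.8  0.2  0.1] g 0.159
[[ 0.00e+00  9.97e-01 -7.74e-02]
 [-1.00e-04 -7.74e-02 -9.97e-01]
 [-1.00e+00  0.00e+00  1.00e-04]]
0 21.43 [0.6141 0.1706 0.0959] [0.5796 0.6481] 0
1 21.48 [0.6101 0.1703 0.0953] [0.5761 0.6455] 2.69
2 21.53 [0.6065 0.1704 0.0952] [0.5719 0.6419] 2.31
3 21.58 [0.6042 0.1704 0.0954] [0.5709 0.6395] 1.45
4 21.63 [0.6052 0.1705 0.0956] [0.5711 0.6413] 0.81
5 21.68 [0.6071 0.1708 0.0956] [0.5728 0.6427] 1.67
6 21.73 [0.6103 0.1704 0.0956] [0.5769 0.6447] 2.28
7 21.78 [0.6156 0.1704 0.0957] [0.5799 0.6522] 2.65
8 21.83 [0.619  0.1698 0.0957] [0.5834 0.6546] 2.48
9 21.88 [0.6217 0.1698 0.0956] [0.586  0.6581] 1.99
10 21.93 [0.623  0.1695 0.0961] [0.5865 0.659 ] 1.18
11 21.98 [0.6226 0.1699 0.0959] [0.5863 0.6585] 0.99
12 22.03 [0.6203 0.1696 0.0955] [0.5842 0.655 ] 1.76
13 22.08 [0.6162 0.17   0.0956] [0.5809 0.6512] 2.22
14 22.13 [0.6131 0.1709 0.0957] [0.578  0.6483] 2.43
15 22.18 [0.6091 0.1704 0.0953] [0.5752 0.6454] 2.24
t 22.18 p [0.3511 0.1994 0.2393] F [0.3 0.6 0.3] g 0.156
[[ 0.00e+00  9.97e-01 -7.73e-02]
 [-1.00e-04 -7.73e-02 -9.97e-01]
 [-1.00e+00  0.00e+00  1.00e-04]]
bar 133 [0.61501782 0.17574578 0.20034875] [0.13117137 0.22412793] 0.6083120231794084 0.6215347102825333
0.06 44 [0.577  0.6352] 0.1417
0.07 51 [0.5766 0.6423] 0.1407
0.08 53 [0.5744 0.6421] 0.1415
0.09 56 [0.5725 0.6415] 0.1398
0.1 55 [0.5716 0.6416] 0.1375
0.11 52 [0.5697 0.6412] 0.1281
0.12 60 [0.5693 0.6453] 0.1263
0.13 54 [0.5682 0.6469] 0.1258
```

View pics/l22.png

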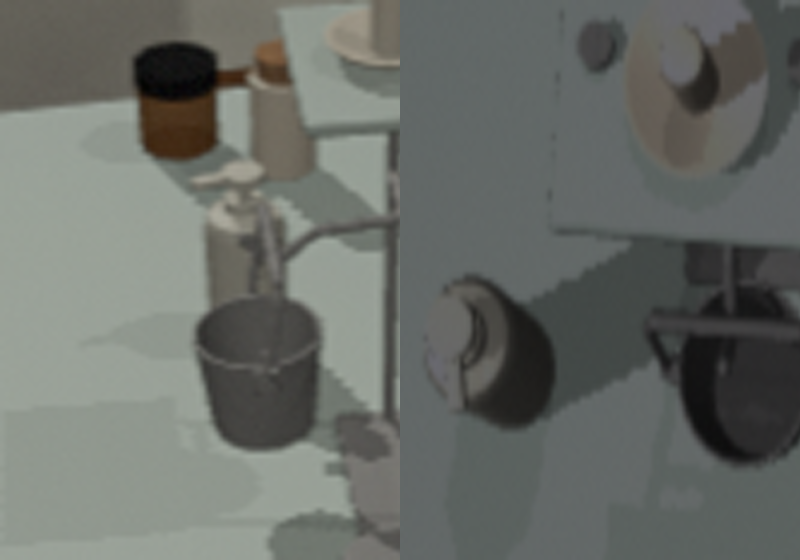

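```bash
cat > osc.py <<'E'
from h import *
import sys
xs=[];ts=[]
for i in range(int(sys.argv[1])):
    ts.append(monitor.get_obs()["clock"]); im,d=viewer.camera("side"); X,u,v=cloud("side",d)
    m=(X[:,2]>.06)&(X[:,2]<.12)&(np.hypot(X[:,0]-.60,X[:,1]-.178)<.07); xs.append(X[m][:,0].mean())
xs=np.array(xs); n=16
for i in range(0,len(xs)-n+1,n): print(round(ts[i],2),"mean",xs[i:i+n].mean().round(4),"pp mm",(np.ptp(xs[i:i+n])*1e3).round(1))
E
python3 osc.py 96
```

```text
22.33 mean 0.6141 pp mm 13.7
23.13 mean 0.6149 pp mm 11.2
23.93 mean 0.6144 pp mm 7.7
24.73 mean 0.6142 pp mm 3.2
25.53 mean 0.6136 pp mm 0.6
26.33 mean 0.6136 pp mm 0.6
```

```bash
python3 look.py 23; python3 - <<'E'
from h import *
im,d=viewer.camera("top"); cv2.imwrite("pics/top24.png",im)
a=cv2.imread("pics/top0.png").astype(int)
for n,(x0,y0,x1,y1) in dict(disp=(100,180,140,225),crusher=(245,175,275,210),case=(375,170,410,240),brush=(230,105,258,165)).items(): print(n,abs(a[y0:y1,x0:x1]-im[y0:y1,x0:x1]).mean().round(2))
E
```

```text
t 27.13 p [0.3511 0.1994 0.2393] F [0.6 0.2 0.1] g 0.159
[[ 0.00e+00  9.97e-01 -7.74e-02]
 [-1.00e-04 -7.74e-02 -9.97e-01]
 [-1.00e+00  0.00e+00  1.00e-04]]
bar 134 [0.61487479 0.17595523 0.20053126] [0.13024426 0.22264337] 0.608267223975255 0.6208937016907821
0.05 9 [0.5878 0.6365] 0.1437
0.06 43 [0.5877 0.6476] 0.1413
0.07 50 [0.5833 0.648 ] 0.1415
0.08 53 [0.5832 0.6481] 0.139
0.09 52 [0.5804 0.6472] 0.1394
0.1 63 [0.5778 0.648 ] 0.137
0.11 46 [0.5756 0.6483] 0.1322
0.12 70 [0.5726 0.6474] 0.1245
0.13 36 [0.5938 0.6507] 0.1269
disp 4.98
crusher 10.67
case 8.09
brush 5.39
```

View pics/l23.png

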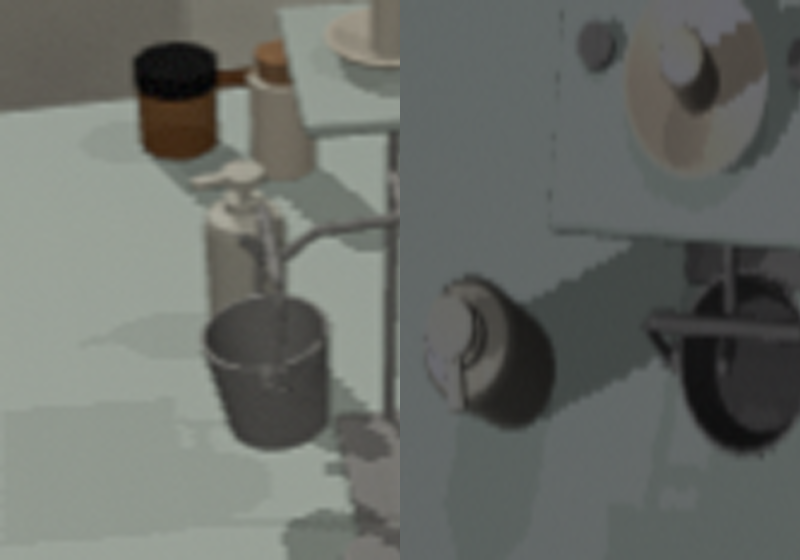

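View pics/top24.png

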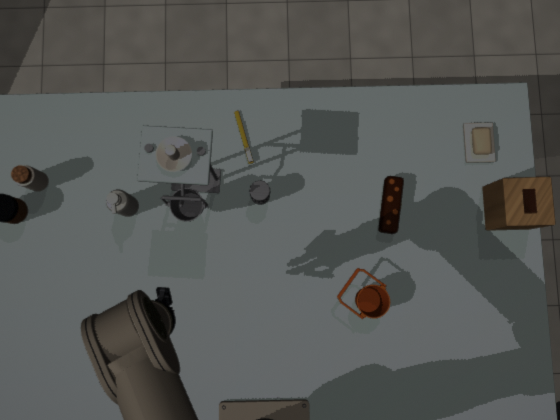

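```bash
python3 -c "
from workcell import manip
print(manip.hand_in())"
```

```text
the job is handed in; nothing more can be done
None
```

The pail is hanging by its bail from the hook, and I handed the job in at about 27 s of the 56 s limit. The simulator gave no verdict.

**What I did**
- I gripped the crossbar and lifted it part way, then caged it loosely between the fingers and swung it upright while the pail stood on the shelf.
- The moves can't tilt the gripper, so I could not hold the bail under the tier. I leaned the bail about 35° past upright, gripped the pail by its robot-side rim and lowered the crossbar into the hook. Then I released the pail and backed away.

**Final checks**
- **Position:** the crossbar sits in the hollow, about 2.5 mm off along the hook. Its axis is near 0.196 m, within the 0.186–0.212 m allowed.
- **Stillness:** the pail swung for several seconds after release, then settled to within 0.6 mm of camera noise.
- **Uprightness:** it leans roughly 0.1 rad, inside the 0.35 limit, and its underside is about 0.05 m above the shelf.
- **Surroundings:** the dispenser, crusher, case and brush look unmoved by eye in the top view. My pixel comparison still showed some differences there, which I put down to moved shadows. The gripper is about 0.2 m clear.

**What went wrong on the way**
- **Pail tipped once:** it tipped slightly while I was lifting the gripped crossbar and settled upright when I loosened the grip.
- **Bump near the hook:** the wrist force jumped to about 16 N when the gripper bumped something there, most likely the hook tip, so I backed off.
- **Rim slipped early:** the rim came off the finger sooner than planned, which started the swing.

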